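# Fit the pointer block to the bent arm of a throwing gauge

### The job

Take the drilled wooden pointer block out of its holder, thread it over the upturned end of the throwing gauge's bent steel rod, and slide it round the bend and along the level arm right up against the fixed steel collar, without forcing it. Leave it there, let go, with its brass pointer hanging down over the bowl's near edge. Do not touch the freshly thrown bowl or its turntable at any time, and leave the water pot, wooden rib and wooden knife where they are.

Things in the scene. Friction and masses are not known exactly. Their poses are not given: they have to be found in the camera images.
- pointer_hole (a point): Centre of the 20 mm round hole that runs level through the loose pointer block's wooden head (head 36 mm along x, the hole direction; 44 mm wide along y, flat sides to grip; 56 mm high). The point is 30 mm above the head's underside, 26 mm below its top, mid length and width. The block is the same turned half round about z (up)
- holder: Fixed dark wooden block, 75 x 75 x 85 mm high, standing on the bench with a 20 mm vertical hole right through its middle for the pin. Origin: centre of its underside. It may stand to the left or to the right of the gauge
- stop_face (a point): Middle, on the rod's centreline 215 mm above the bench, of the outer face of the fixed dark steel collar (30 mm across, 14 mm thick) on the gauge's level arm. x runs level along the arm towards the bend, z up. When home the block's hole centre is 18 mm from here along x; let go, it hangs 4 mm below the centreline
- rod_tip (a point): Centreline of the rod at its free upper end (rod 12 mm thick, rounded end reaching 6 mm beyond this point). Its x axis points outward along the sloping end, 38 degrees above level; its z axis is square to the rod, up and back towards the post
- bowl_rim (a point): Middle of the mouth of the wet grey clay bowl, 132 mm across at its rim, which is 85 mm above the bench; the bowl stands on a small turntable 150 mm across, top 25 mm above the bench. Both are fixed and stand under the arm and the bend, and must not be touched
- pointer: The same loose pointer block, 0.12 to 0.22 kg: pale wooden head, with a brass pin 12 mm thick (20 mm for the first 6 mm) reaching 70 mm straight down below it. Starts upright in the holder, pin in its hole, head resting on its top, turned to varying yaw. Origin: middle of the head's underside; x along the hole, z up
- stand: Fixed gauge stand: foot 110 x 100 x 22 mm, post, and a 12 mm thick steel rod. From the collar's face the rod runs 93 mm level, bends upward 38 degrees at 60 mm centreline radius, then 75 mm straight up the slope to its free end, all in one upright plane. Nothing stands above it. Origin: on the bench under the post (57 mm behind the collar's face); x along the arm, z up
- wheel: The turntable with the bowl; origin at its middle on the bench
- water_pot: Bystander: reddish open clay pot 96 mm across, 85 mm high, on the opposite side of the gauge from the holder; origin centre of its underside
- rib: Bystander: flat wooden disc 84 mm across, 12 mm thick; origin centre of its underside
- knife: Bystander: wooden modelling knife about 185 mm long, 20 mm wide, 10 mm high, lying on the bench; origin on its underside near the middle
Mind the look-alikes: they are no part of the job. Of the things like the pointer, leave any that is purple; of the rest the larger one is meant.

How it is judged:
By the outcome, as a careful person would: the job done as asked, in the order asked, and still so for the second after the job is handed in, with the robot touching nothing.
It also fails if it takes over 59 s, if anything falls off the work surface, if the arm or the gripper's body presses on something with over 40 N, if the wrist force passes 120 N, or if a joint passes its speed limit or range.

### The arm

A 6-joint arm with a two-finger parallel gripper is mounted at the origin on the work surface. World frame = base frame: x ahead of the robot, y to its left, z up, the work surface at z = 0. Lengths are in m, angles in rad, forces in N, time in s.
With the tool pointing down it reaches from about 0.4 to 0.825 m from the base axis. Payload 7 kg.
Tool frame: the origin (TCP) lies on the centre line of the jaws, within the pads' length; the fingertips stand tip_reach ahead of it and the grasp point (between the pads) is the TCP (tip_reach is the distance from the TCP to the fingertips, in m); z points along the fingers, y is the line along which they close (so a half turn about z gives the same grasp; the last joint's range is limited). The gripper opens to 88 mm and grips with 3 to 60 N. Pads are 19 mm wide; open, the fingers measure 130 mm over their backs; the gripper's body (78 mm by 193 mm) begins 47 mm behind the grasp point.
Start: joints at [1.581, 0.359, 0.012, 0, -1.224, -0.288], TCP at [0.185, 0.649, 0.246] pointing down, gripper open.
Joint ranges: [-3.07, 3.07], [-1.43, 2.12], [-1.02, 1.25], [-3.03, 1.67], [-3.05, -0], [-3.03, 3.03]. Speed limits (rad/s): [2.39, 2.39, 3.01, 3.14, 3.14, 3.14].

### API

Orientations are given as [roll, pitch, yaw] about the fixed x, y, z axes, in that order (R = Rz(yaw) Ry(pitch) Rx(roll)).
In Python, from station import get_state, grab_frame, calibration, job_done, find_in, mark_of, tip_reach gives the robot as it stands.
- The arm moves only by the shell command python3 -m handwheel 'ROWS' [OPENING] [FORCE]. ROWS is JSON, a list of rows, each an object with "delta_pos": the shift along the world's x, y, z in units of 30 mm (1.0 is 30 mm), a list of three; "dr": the turn, a rotation vector about the world's x, y, z in degrees, a list of three. In form: [{"delta_pos": [tx, ty, tz], "dr": [rx, ry, rz]}, ...]. A call has 1 to 10 rows; each row shifts and turns the commanded pose from where the row before left it; what a row does not reach is not made up. A row lasts 1/10 s, in which the tool goes at most 50 mm and 8.59 degrees, less where a joint would pass 70% of its speed; a pose out of reach is approached as far as the arm can. A call is refused whole if a number of a shift passes 1 or a number of a turn 8.59, either way. A call with a gripper value outside its range is refused whole. OPENING is the closure, from -1 (fully open) to 1 (shut), set as the call begins (- or left out, the last holds). The fingers move at their own pace and stop on an object; FORCE is the grip in N (left out, the last holds). Time passes only in rows, so rows that do not move let the fingers close. It gives the time, the measured TCP pose, the force, the opening and the grip force at its end, in the units of the state.
- get_state(): the state, without advancing time (a new reading comes with each control period).
- grab_frame(name): name is "scene" or "top" or "wrist"; returns the picture (400x640x3 uint8, red, green, blue); there is no depth.
- calibration(name): a dict with "fx", "fy", "cx", "cy" (pixels), "extrinsics" (4x4, takes a point from world to camera coordinates). Camera axes: x right, y down, z forward; pixel columns grow to the right and rows downward; lengths in m; the calibration is good to about 2 mm. The wrist camera is an equidistant fisheye: a pixel r from the principal point sees the ray r / f radians off the axis. A picture is of the moment at which its call begins: read the wrist's pose just before it. calibration takes no time and is no camera call; for the wrist camera it gives the pose at the moment of the call.
- job_done(): hands the job in; it is judged then, once.
Trained networks look in the newest picture that a camera, given by its name, has taken for a name from the list of things; names that differ only in an ending like _2 or _b are one class to them, and where a whole thing is asked for, a point or a joint stands for the part that bears it (a point fixed in the world has none). Each returns a list of dicts, best first, with "conf" (0 to 1); they miss things now and then, are a little off and sometimes report something else, mostly with a low value. They report only what shows in the picture. A call takes as long as a camera call. They do not tell look-alikes from the thing itself.
- find_in(camera, query): "location" ([column, row] in pixels, amid what is visible of it).
- mark_of(camera, query): "location" ([column, row] in pixels: a listed point, or the origin of a listed thing).
The state is a dict: "t": time; "q": joint angles; "qd": joint speeds; "joint_efforts": joint torques, N m; "eef_pos": TCP position; "ee_rot": TCP orientation; "force": force on the tool from outside, world axes, zero at the start; "moment": the same for the moment, N m; "width": finger opening in m; "gripper_force": force on a finger pad.
Only numpy, scipy, OpenCV 4.12 (cv2) and the standard library are available. Lean on these libraries where they do the work, as an engineer would, in place of code of your own. Each camera call takes 0.05 s, during which the arm holds its last target. There are 200 camera calls.

## Working session

There is one attempt and no reset: what is moved stays moved. The work goes in short steps, Python scripts to look and compute and a shell command to move; the robot and the scene stay as the last step left them, time stands still between calls to the robot, and variables do not carry over. Pictures are saved under pics/ and viewed, at most 10 in all, crops included, and the job is handed in when it is done.

```bash
mkdir -p pics; ls
cat > h.py <<'E'
import numpy as np, cv2
from station import *
from scipy.spatial.transform import Rotation as R
np.set_printoptions(precision=4,suppress=True)
def snap(n):
    im=grab_frame(n); return im, calibration(n)
def save(im,f): cv2.imwrite('pics/'+f,cv2.cvtColor(np.asarray(im),cv2.COLOR_RGB2BGR))
def ray(c,p,fish=False):
    E=np.array(c['extrinsics']); x=(p[0]-c['cx'])/c['fx']; y=(p[1]-c['cy'])/c['fy']
    if fish:
        r=np.hypot(x,y); d=np.array([x/r*np.sin(r),y/r*np.sin(r),np.cos(r)]) if r>0 else np.array([0,0,1.])
    else: d=np.array([x,y,1.])
    d=E[:3,:3].T@d; return -E[:3,:3].T@E[:3,3], d/np.linalg.norm(d)
def atz(c,p,z,fish=False):
    o,d=ray(c,p,fish); return o+d*(z-o[2])/d[2]
def tri(obs):
    A=np.zeros((3,3));b=np.zeros(3)
    for o,d in obs:
        M=np.eye(3)-np.outer(d,d);A+=M;b+=M@o
    X=np.linalg.solve(A,b); return X,[np.linalg.norm((np.eye(3)-np.outer(d,d))@(X-o)) for o,d in obs]
def proj(c,P,fish=False):
    E=np.array(c['extrinsics']); p=E[:3,:3]@np.asarray(P)+E[:3,3]
    if fish:
        r=np.hypot(p[0],p[1]); t=np.arctan2(r,p[2]); s=t/r; return [c['fx']*p[0]*s+c['cx'],c['fy']*p[1]*s+c['cy']]
    return [c['fx']*p[0]/p[2]+c['cx'],c['fy']*p[1]/p[2]+c['cy']]
E
python3 - <<'E'
from h import *
s=get_state(); print({k:s[k] for k in('t','q','eef_pos','ee_rot','width','force')}, tip_reach)
C={}
for n in('scene','top'):
    im,c=snap(n); save(im,n+'0.png'); C[n]=c
    print(n,[c[k] for k in('fx','cx','cy')], -np.array(c['extrinsics'])[:3,:3].T@np.array(c['extrinsics'])[:3,3])
    for q in('pointer','pointer_hole','holder','stop_face','rod_tip','bowl_rim','stand','wheel','water_pot'):
        print(q,[(np.round(d['location']),round(d['conf'],2)) for d in mark_of(n,q)[:4]])
E
```

```text
pics
{'t': 0.0, 'q': array([ 1.5811,  0.3594,  0.0111, -0.0004, -1.2241, -0.2881]), 'eef_pos': array([0.185 , 0.6487, 0.2446]), 'ee_rot': array([ 3.14  , -0.0001, -0.2779]), 'width': 0.08781304862298485, 'force': array([ 0.4172,  0.4817, -0.0371])} 0.019
scene [449.8851358980087, 313.58623833631435, 198.48000143936937] [ 1.2224 -0.1678  0.9292]
pointer [(array([450., 202.]), 0.72), (array([282., 244.]), 0.64), (array([401., 162.]), 0.61), (array([409., 191.]), 0.58)]
pointer_hole [(array([410., 181.]), 0.87), (array([453., 200.]), 0.85), (array([402., 158.]), 0.68), (array([398., 270.]), 0.17)]
holder [(array([409., 211.]), 0.67)]
stop_face [(array([275., 181.]), 0.85)]
rod_tip [(array([283., 222.]), 0.6)]
bowl_rim [(array([284., 246.]), 0.93), (array([399., 269.]), 0.49)]
stand [(array([281., 223.]), 0.82)]
wheel [(array([283., 262.]), 0.71), (array([282., 243.]), 0.61)]
water_pot [(array([156., 269.]), 0.89)]
top [429.2721620213197, 321.59373954873143, 190.35257897618223] [0.3798 0.0294 1.4702]
pointer [(array([224., 208.]), 0.63), (array([199., 192.]), 0.57), (array([212., 241.]), 0.46)]
pointer_hole [(array([191., 190.]), 0.56), (array([214., 245.]), 0.52), (array([219., 206.]), 0.51), (array([340., 192.]), 0.36)]
holder [(array([346., 146.]), 0.69), (array([229., 208.]), 0.62)]
stop_face [(array([337., 213.]), 0.8)]
rod_tip [(array([346., 143.]), 0.62)]
bowl_rim [(array([389., 158.]), 0.61), (array([342., 189.]), 0.58)]
stand [(array([335., 232.]), 0.78)]
wheel [(array([341., 190.]), 0.83), (array([226., 209.]), 0.44), (array([390., 157.]), 0.41)]
water_pot [(array([429., 218.]), 0.76)]
```

View pics/scene0.png

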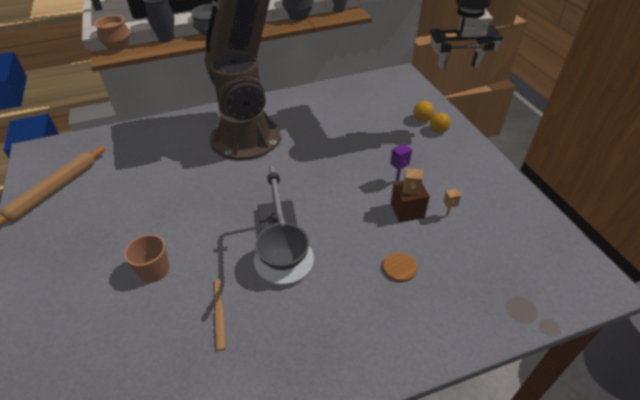

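View pics/top0.png

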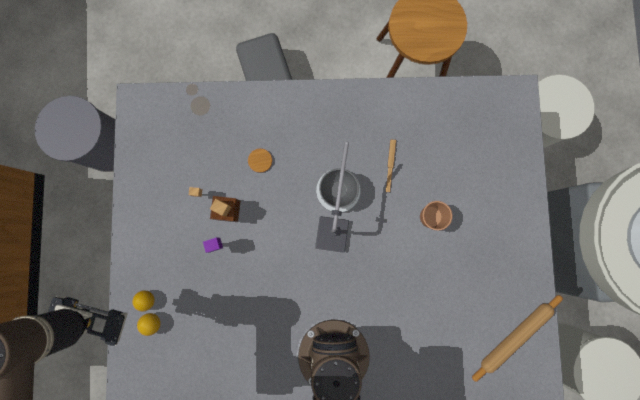

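Candidates: the pale head in the holder (scene 413,181; top 220,208), the purple one (scene 401,157; top 212,245), and a small pale one (scene 453,198; top 195,191). The small one is ruled out as the smaller of the two pale ones, so I choose the one in the holder. Next I triangulate and take one close crop.

Run:
```python
from h import *
cs,ct=calibration('scene'),calibration('top')
a=cv2.imread('pics/scene0.png')[145:230,370:480]; b=cv2.imread('pics/top0.png')[170:260,175:265]; d=cv2.imread('pics/top0.png')[130:255,305:395]
def cr(i,h):return cv2.resize(i,None,fx=h/i.shape[0],fy=h/i.shape[0],interpolation=cv2.INTER_CUBIC)
cv2.imwrite('pics/crop0.png',np.hstack([cr(a,300),cr(b,300),cr(d,300)])[:,:800])
for n,ps,pt in(('hole',(410,181),(219,206)),('stop',(275,181),(337,213)),('tip',(283,222),(346,143)),('rim',(284,246),(342,189)),('tiny',(453,198),(194,191))):
    print(n,*tri([ray(cs,ps),ray(ct,pt)]))
print('rimtop .085',atz(ct,(342,189),.085),atz(cs,(284,246),.085))
print('holder origin',atz(cs,(409,211),0), 'stand', atz(ct,(335,232),0),atz(cs,(281,223),0))
im=grab_frame('wrist');save(im,'wrist0.png');c=calibration('wrist')
for q in('pointer','pointer_hole','stop_face','rod_tip','bowl_rim'):
    print(q,[(np.round(d['location']),round(d['conf'],2)) for d in mark_of('wrist',q)[:4]])
for P in((.4,.35,.11),(.6,0,.26),(.33,0,.215)): print(proj(c,P,True))
```

```text
hole [0.4897 0.347  0.1152] [np.float64(0.006441037646988206), np.float64(0.00644103764698819)]
stop [ 0.457  -0.0139  0.2038] [np.float64(0.0025276673266829684), np.float64(0.002527667326682969)]
tip [ 0.6503 -0.0443  0.2751] [np.float64(0.0001906972781513096), np.float64(0.00019069727815137122)]
rim [ 0.5447 -0.0325  0.0699] [np.float64(0.00738327153279429), np.float64(0.007383271532794298)]
tiny [0.5466 0.4454 0.0695] [np.float64(0.001155840596398982), np.float64(0.0011558405963989576)]
rimtop .085 [ 0.5412 -0.0389  0.085 ] [ 0.5584 -0.0278  0.085 ]
holder origin [0.4935 0.3517 0.    ] stand [ 0.4041 -0.0152  0.    ] [0.4114 0.0017 0.    ]
pointer []
pointer_hole []
stop_face []
rod_tip []
bowl_rim []
[np.float64(522.0572905344814), np.float64(-55.78001158921339)]
[np.float64(663.1158012140614), np.float64(-153.83292232032778)]
[np.float64(713.4705054883226), np.float64(7.579206669163824)]
```

View pics/crop0.png

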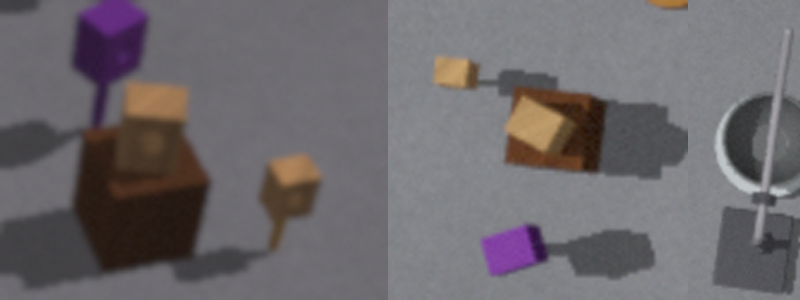

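The crop confirms it: the larger pale head with the hole sits in the holder, and the small pale one and the purple one stand apart. I'll move above it for a wrist view.

```bash
python3 -m handwheel '[{"delta_pos":[0.6,-0.9,0.5],"dr":[0,0,0]},{"delta_pos":[0.8,-1,0.5],"dr":[0,0,0]},{"delta_pos":[0.8,-1,0.5],"dr":[0,0,0]},{"delta_pos":[0.8,-1,0.5],"dr":[0,0,0]},{"delta_pos":[0.8,-1,0.2],"dr":[0,0,0]},{"delta_pos":[0.8,-1,0],"dr":[0,0,0]},{"delta_pos":[0.8,-1,0],"dr":[0,0,0]},{"delta_pos":[0.8,-1,0],"dr":[0,0,0]},{"delta_pos":[0.8,-1,0],"dr":[0,0,0]},{"delta_pos":[0,0,0],"dr":[0,0,0]}]' -1
python3 - <<'E'
from h import *
im=grab_frame('wrist');c=calibration('wrist');save(im,'wrist1.png')
s=get_state();print(s['t'],s['eef_pos'],s['ee_rot'],s['q'])
E=np.array(c['extrinsics']);print(c['fx'],-E[:3,:3].T@E[:3,3]-s['eef_pos'],E[2,:3])
for q in('pointer','pointer_hole','stop_face','rod_tip','bowl_rim','holder'):
    print(q,[(np.round(d['location'],1),round(d['conf'],2)) for d in mark_of('wrist',q)[:4]])
for P in((.49,.347,.115),(.49,.35,0),(.65,-.044,.275),(.457,-.014,.215)): print(proj(c,P,True))
E
```

```text
t: 2.3
eef_pos: [0.397, 0.3791, 0.3121]
ee_rot: [-3.141, -0.0, -0.281]
force: [-0.5, 0.6, -0.2]
width: 0.0878
gripper_force: 0.0
2.35 [0.3962 0.3805 0.312 ] [-3.1409 -0.0002 -0.2808] [ 1.1219  0.1136 -0.1605  0.0001 -1.2959  0.1681]
309.70691628693146 [ 0.0713 -0.021   0.1395] [-0.2639  0.0777 -0.9614]
pointer [(array([320. , 155.8]), 0.84), (array([233.3,  32.7]), 0.74), (array([315.4,  93.3]), 0.62), (array([520.2,  19.2]), 0.3)]
pointer_hole [(array([226.5,  21.9]), 0.94), (array([319.2, 146. ]), 0.87), (array([320.6,  92.7]), 0.68)]
stop_face [(array([628. ,  57.8]), 0.67)]
rod_tip []
bowl_rim [(array([553.5,  12.1]), 0.88)]
holder [(array([315.7,  95.8]), 0.65), (array([519.7,  18.4]), 0.62)]
[np.float64(321.7919997838438), np.float64(88.7298785013516)]
[np.float64(318.39490343864657), np.float64(95.14659825928983)]
[np.float64(624.1387578288995), np.float64(-98.16369305068429)]
[np.float64(628.8064212107947), np.float64(64.54530914409318)]
```

View pics/wrist1.png

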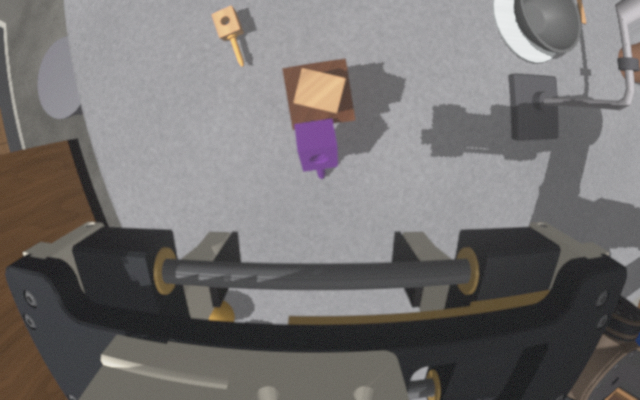

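The wrist picture shows the block's top face at about (320,91) on the holder and the tall purple one just nearer at (318,145). The small pale one is at (227,20). I'll segment the faces for position and yaw.

Run:
```python
from h import *
c=calibration('wrist');ct=calibration('top');cs=calibration('scene')
def seg(f,win,cal,z,fish,lo,hi):
    im=cv2.imread(f);h=cv2.cvtColor(im,cv2.COLOR_BGR2HSV);m=cv2.inRange(h,lo,hi)
    M=np.zeros_like(m);x0,y0,x1,y1=win;M[y0:y1,x0:x1]=m[y0:y1,x0:x1]
    k=max(cv2.findContours(M,cv2.RETR_EXTERNAL,cv2.CHAIN_APPROX_NONE)[0],key=cv2.contourArea)
    P=np.array([atz(cal,p[0].astype(float),z,fish)[:2] for p in k])
    r=cv2.minAreaRect((P*1000).astype(np.float32));print(f,'area px',cv2.contourArea(k),'rect mm',r, 'px',cv2.minAreaRect(k)[0])
for v in(120,135,150): seg('pics/wrist1.png',(280,55,365,125),c,.141,True,(5,50,v),(25,255,255))
for v in(110,130,150): seg('pics/top0.png',(200,190,245,225),ct,.141,False,(5,50,v),(25,255,255))
im=cv2.imread('pics/wrist1.png');print(cv2.cvtColor(im,cv2.COLOR_BGR2HSV)[[90,62,110],[320,290,345]])
print('purple',tri([ray(ct,(212,244)),ray(cs,(401,153)),]),tri([ray(ct,(212,244)),ray(c,(316,136),True)]))
print('holder wrist@.085', atz(c,(318,94),.085,True))
a=im[40:190,270:380];cv2.imwrite('pics/w1c.png',cv2.resize(a,None,fx=4,fy=4,interpolation=cv2.INTER_CUBIC))
```

```text
pics/wrist1.png area px 2905.0 rect mm ((482.86553955078125, 354.9407958984375), (62.7149543762207, 62.86573028564453), 83.3563003540039) px (318.484375, 93.90250396728516)
pics/wrist1.png area px 1696.5 rect mm ((486.0765380859375, 354.0567321777344), (45.793701171875, 38.888545989990234), 60.322296142578125) px (318.5588684082031, 90.26470947265625)
pics/wrist1.png area px 1625.5 rect mm ((486.2541809082031, 353.8835144042969), (44.9864501953125, 37.89309310913086), 60.660850524902344) px (318.7059326171875, 90.17648315429688)
pics/top0.png area px 178.0 rect mm ((488.30645751953125, 351.01202392578125), (51.88538360595703, 40.886009216308594), 60.136592864990234) px (217.77694702148438, 206.51539611816406)
pics/top0.png area px 157.5 rect mm ((487.3414306640625, 349.3679504394531), (46.13508605957031, 37.157470703125), 62.40174865722656) px (218.30001831054688, 206.90003967285156)
pics/top0.png area px 141.0 rect mm ((487.61181640625, 349.8975830078125), (44.661251068115234, 34.41066360473633), 62.40486145019531) px (218.1000213623047, 206.80003356933594)
[[ 16  96 225]
 [140   5 162]
 [  9  99 108]]
purple (array([0.3729, 0.375 , 0.1101]), [np.float64(0.0008868991292821086), np.float64(0.0008868991292820651)]) (array([0.4043, 0.3806, 0.0516]), [np.float64(0.03285894463770959), np.float64(0.032858944637709574)])
holder wrist@.085 [0.4855 0.3545 0.085 ]
```

View pics/w1c.png

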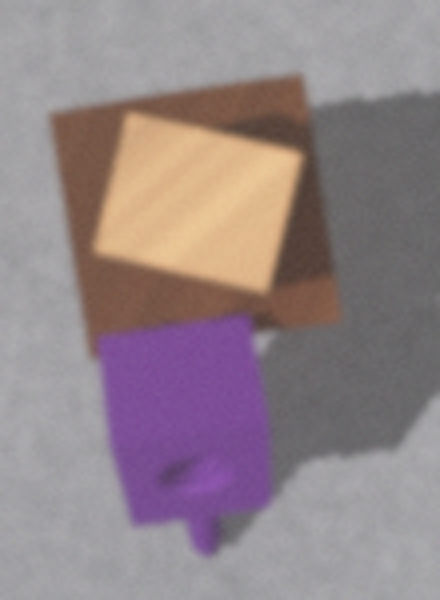

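The top face measures 45 x 38 mm, as given for the head. Its centre is near (0.4865, 0.352), with the hole axis at about -29.5°. I'll move over it and refine.

```bash
python3 -m handwheel '[{"delta_pos":[0.6,-0.18,-0.6],"dr":[0,0,-2.7]},{"delta_pos":[0.6,-0.18,-0.6],"dr":[0,0,-2.7]},{"delta_pos":[0.6,-0.18,-0.6],"dr":[0,0,-2.7]},{"delta_pos":[0.6,-0.18,-0.6],"dr":[0,0,-2.7]},{"delta_pos":[0.6,-0.18,-0.6],"dr":[0,0,-2.6]},{"delta_pos":[0,0,0],"dr":[0,0,0]},{"delta_pos":[0,0,0],"dr":[0,0,0]}]'
python3 - <<'E'
from h import *
s=get_state();im=grab_frame('wrist');c=calibration('wrist');save(im,'wrist2.png')
print(s['t'],s['eef_pos'],np.degrees(s['ee_rot']))
h=cv2.cvtColor(cv2.cvtColor(im,cv2.COLOR_RGB2BGR),cv2.COLOR_BGR2HSV)
print('hole proj',proj(c,(.4865,.352,.141),True))
for q in('pointer_hole',): print(q,[(np.round(d['location'],1),round(d['conf'],2)) for d in mark_of('wrist',q)[:4]])
m=cv2.inRange(h,(8,60,150),(25,200,255))
for k in cv2.findContours(m,cv2.RETR_EXTERNAL,cv2.CHAIN_APPROX_NONE)[0]:
    if cv2.contourArea(k)>800:
        P=np.array([atz(c,p[0].astype(float),.141,True)[:2] for p in k])
        print(cv2.contourArea(k),cv2.boundingRect(k),cv2.minAreaRect((P*1000).astype(np.float32)))
E
```

```text
t: 3.35
eef_pos: [0.4849, 0.3554, 0.2211]
ee_rot: [3.14, 0.0, -0.511]
force: [0.3, -0.2, 0.1]
width: 0.0878
gripper_force: 0.0
3.35 [0.4849 0.3554 0.2211] [179.9214   0.0011 -29.2661]
hole proj [np.float64(319.0150541222244), np.float64(208.381585591545)]
pointer_hole [(array([322.2, 196.3]), 0.96), (array([331. , 247.3]), 0.71), (array([533.4,  11.3]), 0.64), (array([189. , 104.3]), 0.6)]
1662.5 (290, 181, 61, 48) ((487.86761474609375, 350.0603942871094), (45.44792556762695, 36.777156829833984), 59.44882583618164)
1181.5 (166, 84, 55, 72) ((588.8253173828125, 400.06036376953125), (60.505775451660156, 21.75267791748047), 3.1960995197296143)
1871.0 (293, 0, 74, 34) ((606.4589233398438, 276.0911865234375), (52.186767578125, 26.56278419494629), 61.90953063964844)
```

View pics/wrist2.png

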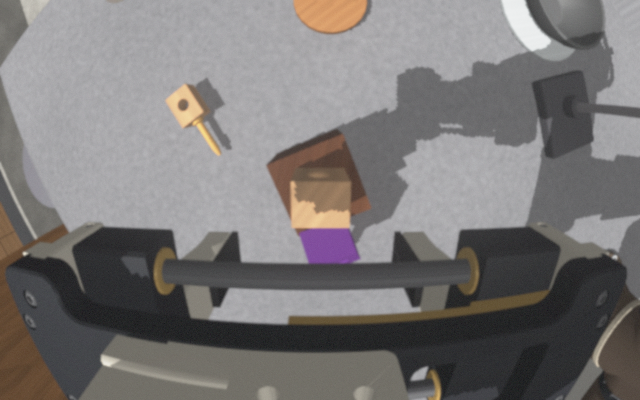

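The picture shows the block square between the jaws at (321,197), fitted centre (0.488, 0.350). I'll descend to z ≈ 0.116.

```bash
python3 -m handwheel '[{"delta_pos":[0.08,-0.12,-0.8],"dr":[0,0,-0.8]},{"delta_pos":[0,-0.02,-0.8],"dr":[0,0,0]},{"delta_pos":[0,0,-0.8],"dr":[0,0,0]},{"delta_pos":[0,0,-0.6],"dr":[0,0,0]},{"delta_pos":[0,0,-0.5],"dr":[0,0,0]},{"delta_pos":[0,0,0],"dr":[0,0,0]},{"delta_pos":[0,0,0],"dr":[0,0,0]}]'
python3 -m handwheel '[{"delta_pos":[0,0,0],"dr":[0,0,0]},{"delta_pos":[0,0,0],"dr":[0,0,0]},{"delta_pos":[0,0,0],"dr":[0,0,0]},{"delta_pos":[0,0,0],"dr":[0,0,0]},{"delta_pos":[0,0,0],"dr":[0,0,0]},{"delta_pos":[0,0,0],"dr":[0,0,0]}]' 1 25
```

```text
t: 4.15
eef_pos: [0.4875, 0.3517, 0.1177]
ee_rot: [-3.141, -0.0, -0.524]
force: [0.6, -0.2, 0.4]
width: 0.0874
gripper_force: 0.0
t: 4.75
eef_pos: [0.4875, 0.3508, 0.1166]
ee_rot: [3.141, 0.0, -0.526]
force: [-2.9, -1.0, 4.2]
width: 0.0454
gripper_force: 2.9
```

```bash
python3 -m handwheel '[{"delta_pos":[0,0,0],"dr":[0,0,0]},{"delta_pos":[0,0,0],"dr":[0,0,0]},{"delta_pos":[0,0,0.3],"dr":[0,0,0]},{"delta_pos":[0,0,0.5],"dr":[0,0,0]},{"delta_pos":[0,0,0.8],"dr":[0,0,0]},{"delta_pos":[0,0,1],"dr":[0,0,0]},{"delta_pos":[0,0,1],"dr":[0,0,0]},{"delta_pos":[0,0,1],"dr":[0,0,0]},{"delta_pos":[0,0,1],"dr":[0,0,0]},{"delta_pos":[0,0,1],"dr":[0,0,0]}]'
python3 -m handwheel '[{"delta_pos":[0,0,0.5],"dr":[0,0,0]},{"delta_pos":[0.3,-0.6,0],"dr":[0,0,1]},{"delta_pos":[0.3,-1,0],"dr":[0,0,3]},{"delta_pos":[0.3,-1,0],"dr":[0,0,3]},{"delta_pos":[0.3,-1,0],"dr":[0,0,3]},{"delta_pos":[0.3,-1,0],"dr":[0,0,3]},{"delta_pos":[0.3,-1,0],"dr":[0,0,3]},{"delta_pos":[0.2,-0.8,0],"dr":[0,0,3]},{"delta_pos":[0,0,0],"dr":[0,0,2]},{"delta_pos":[0,0,0],"dr":[0,0,0]}]'
python3 - <<'E'
from h import *
s=get_state();im=grab_frame('wrist');c=calibration('wrist');save(im,'wrist3.png')
print(s['t'],s['eef_pos'],np.degrees(s['ee_rot']),s['width'],s['gripper_force'],s['force'])
for q in('pointer_hole','stop_face','rod_tip','bowl_rim','stand'): print(q,[(np.round(d['location'],1),round(d['conf'],2)) for d in mark_of('wrist',q)[:4]])
for P in((.65,-.044,.275),(.457,-.014,.215)): print(proj(c,P,True))
E
```

```text
t: 5.75
eef_pos: [0.4874, 0.351, 0.3163]
ee_rot: [-3.141, 0.0, -0.526]
force: [0.5, 0.4, -2.4]
width: 0.0439
gripper_force: 25.0
t: 6.75
eef_pos: [0.5477, 0.1583, 0.33]
ee_rot: [-3.141, -0.0, -0.16]
force: [-0.0, 1.0, -1.2]
width: 0.044
gripper_force: 25.0
6.75 [0.5477 0.1583 0.33  ] [-179.96     -0.0222   -9.1704] 0.04401731126353438 24.972719103097916 [-0.0023  1.0009 -1.208 ]
pointer_hole [(array([315.3, 259. ]), 0.93), (array([137.4, 141.2]), 0.77)]
stop_face [(array([497.2, 251.1]), 0.71)]
rod_tip [(array([554.5,  52.1]), 0.56)]
bowl_rim [(array([453.8, 153.4]), 0.68), (array([497.4, 250.3]), 0.19)]
stand [(array([421.1, 227.6]), 0.56)]
[np.float64(554.6187266325327), np.float64(54.82682728380743)]
[np.float64(493.76918990708987), np.float64(256.8210162531439)]
```

View pics/wrist3.png

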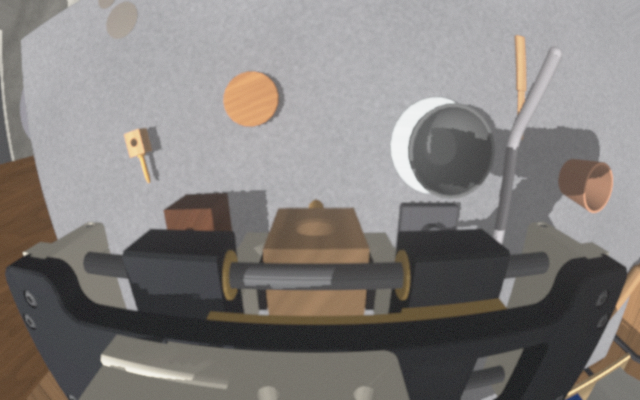

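The block is held (width 44 mm, 25 N, hole face at about (315,228)). The rod tip is at (555,52) and the collar at about (497,245). I'll fit the gauge pose using its known shape across views.

```bash
cat > fit.py <<'E'
from h import *
from scipy.optimize import least_squares
a=np.radians(38)
def shape(n=60):
    L1,L2,L3=.093,.06*a,.075; s=np.linspace(0,L1+L2+L3,n);out=[]
    for t in s:
        if t<L1: p=(t,0)
        elif t<L1+L2: th=(t-L1)/.06;p=(L1+.06*np.sin(th),.06*(1-np.cos(th)))
        else:
            r=t-L1-L2;p=(L1+.06*np.sin(a)+r*np.cos(a),.06*(1-np.cos(a))+r*np.sin(a))
        out.append((p[0],0,p[1]))
    return np.array(out)
S=shape()
def world(p,Q=S):
    c,s=np.cos(p[2]),np.sin(p[2]);return np.c_[p[0]+c*Q[:,0]-s*Q[:,1],p[1]+s*Q[:,0]+c*Q[:,1],.215+Q[:,2]]
def fit(obs,lines=()):
    # obs: (cal,px,idx,fish,w); lines: (cal,px list,fish,w) points on centreline
    def res(p):
        W=world(p);r=[]
        for c,px,i,f,w in obs: r+=list(w*(np.array(proj(c,W[i],f))-px))
        for c,pl,f,w in lines:
            X=np.array([proj(c,q,f) for q in W])
            for q in pl:
                d=np.linalg.norm(X-q,axis=1);i=np.clip(d.argmin(),1,len(X)-2);t=X[i+1]-X[i-1];t/=np.linalg.norm(t)
                r.append(w*((q-X[i])[0]*t[1]-(q-X[i])[1]*t[0]))
        return np.array(r)
    o=least_squares(res,[.457,-.014,-.155],loss='soft_l1');return o.x,o.fun
E
python3 - <<'E'
from fit import *
from station import *
cs,ct,cw=[calibration(n) for n in('scene','top','wrist')]
I=len(S)-1
# centre of rod in top image, row by row
t=cv2.imread('pics/top0.png').astype(int);L=[]
for r in range(150,208,4):
    x0=int(346-(r-143)*9/70);row=t[r].sum(1)/3
    win=row[x0-6:x0+7]; w=np.clip(win-np.median(win)-15,0,None); 
    if r<165 or 1: L.append((r,round(x0-6+(w*np.arange(13)).sum()/max(w.sum(),1),2)))
print(L)
w=cv2.imread('pics/wrist3.png').astype(int)
for r in (60,80,100,120):
    print(r,w[r,500:570].mean(1).round().astype(int).tolist())
o=[(cs,(275,181),0,False,1),(cs,(283,222),I,False,1),(ct,(337,213),0,False,1),(ct,(346,143),I,False,1),(cw,(497,251),0,True,.6),(cw,(554.5,52.1),I,True,.6)]
for k in ([0,1,2,3],[4,5],[0,1,2,3,4,5],[2,3,4,5]):
    p,f=fit([o[i] for i in k]);print(k,p,f,world(p)[-1])
E
```

```text
[(150, np.float64(339.0)), (154, np.float64(344.0)), (158, np.float64(343.0)), (162, np.float64(343.0)), (166, np.float64(342.0)), (170, np.float64(341.82)), (174, np.float64(341.23)), (178, np.float64(340.57)), (182, np.float64(339.96)), (186, np.float64(339.21)), (190, np.float64(338.83)), (194, np.float64(338.44)), (198, np.float64(337.87)), (202, np.float64(337.22)), (206, np.float64(334.52))]
60 [176, 178, 176, 174, 175, 172, 172, 171, 170, 175, 175, 173, 176, 172, 166, 154, 152, 165, 187, 194, 198, 192, 188, 182, 184, 177, 173, 171, 174, 172, 170, 172, 174, 174, 175, 173, 175, 175, 174, 177, 176, 175, 172, 161, 150, 141, 144, 156, 164, 172, 181, 188, 192, 196, 199, 196, 194, 195, 186, 175, 169, 169, 173, 175, 178, 175, 178, 177, 174, 176]
80 [177, 174, 176, 174, 171, 172, 176, 176, 177, 178, 179, 182, 182, 181, 173, 164, 150, 161, 184, 195, 195, 191, 187, 184, 182, 178, 175, 175, 174, 175, 174, 174, 172, 172, 166, 152, 140, 148, 156, 166, 175, 183, 189, 191, 194, 198, 197, 198, 189, 182, 176, 172, 174, 174, 179, 178, 179, 181, 181, 178, 176, 177, 177, 180, 178, 177, 176, 178, 1
[... 543 characters left out ...]
 175, 174, 174, 177, 181, 180, 180, 177, 177, 177, 177, 175, 179, 180, 182, 177, 173, 174, 175, 178, 176, 179, 176, 178, 174, 175, 175, 175, 175, 176, 178, 177, 174, 177, 177]
[0, 1, 2, 3] [ 0.4631 -0.0142 -0.159 ] [-0.8751 -1.671  -0.0438  0.2154 -0.6646 -2.5195 -0.142   0.2399] [ 0.6498 -0.0441  0.2739]
[4, 5] [ 0.4647 -0.0167 -0.1445] [-0.0547 -0.7457 -0.1238  0.4719] [ 0.6518 -0.0439  0.2739]
[0, 1, 2, 3, 4, 5] [ 0.4643 -0.0157 -0.1506] [-1.375  -1.1957  0.177   0.7169 -0.1503 -2.9247 -0.1669 -0.2427 -0.5468
 -0.4028  0.0138  0.9315] [ 0.6512 -0.0441  0.2739]
[2, 3, 4, 5] [ 0.4639 -0.0167 -0.1444] [ 0.1972 -2.8072 -0.2223 -0.1749 -0.087  -0.3332 -0.0477  1.0685] [ 0.651  -0.0439  0.2739]
```

```bash
python3 - <<'E'
from fit import *
cs,ct,cw=[calibration(n) for n in('scene','top','wrist')]
I=len(S)-1
wl=[(551,60),(542.2,80),(531.8,100),(521.6,120)]
o=[(cs,(275,181),0,False,.5),(cs,(283,222),I,False,1),(ct,(337,213),0,False,.5),(ct,(346,143),I,False,1),(cw,(497,251),0,True,.5),(cw,(554.5,52.1),I,True,.6)]
p,f=fit(o,[(cw,wl,True,1)]);print(p,f[-4:],world(p)[-1])
E
python3 -m handwheel '[{"delta_pos":[0.85,-0.3,0.2],"dr":[-0.9,-6.2,0]},{"delta_pos":[0.85,-0.3,0.2],"dr":[-0.9,-6.2,0]},{"delta_pos":[0.85,-0.3,0.2],"dr":[-0.9,-6.2,0]},{"delta_pos":[0.85,-0.3,0.2],"dr":[-0.9,-6.2,0]},{"delta_pos":[0.85,-0.3,0.2],"dr":[-0.9,-6.2,0]},{"delta_pos":[0.85,-0.3,0.2],"dr":[-0.9,-6.2,0]},{"delta_pos":[0,0,0],"dr":[0,0,0]},{"delta_pos":[0,0,0],"dr":[0,0,0]}]'
python3 -c "
from h import *
s=get_state();M=R.from_euler('xyz',s['ee_rot']).as_matrix();print(M,s['q'])"
```

```text
[ 0.4648 -0.0154 -0.1505] [ 0.0542 -0.2271  0.4179  0.3682] [ 0.6517 -0.0437  0.2739]
t: 7.85
eef_pos: [0.6991, 0.1036, 0.3648]
ee_rot: [-3.131, -0.65, -0.165]
force: [-0.1, 0.6, -1.8]
width: 0.0441
gripper_force: 25.0
[[ 0.7854 -0.1583  0.5984]
 [-0.1309 -0.9874 -0.0894]
 [ 0.605  -0.0082 -0.7962]] [ 0.5499  0.0415 -0.554   0.7723 -0.5912  0.2882]
```

```bash
python3 -m handwheel '[{"delta_pos":[0.08,-0.7,-0.2],"dr":[-0.1,-0.8,0.8]},{"delta_pos":[0,-1,-0.3],"dr":[0,0,0]},{"delta_pos":[0,-1,-0.3],"dr":[0,0,0]},{"delta_pos":[0,-1,-0.3],"dr":[0,0,0]},{"delta_pos":[0,-1,-0.3],"dr":[0,0,0]},{"delta_pos":[0,-0.46,-0.26],"dr":[0,0,0]},{"delta_pos":[0,0,0],"dr":[0,0,0]},{"delta_pos":[0,0,0],"dr":[0,0,0]}]'
python3 - <<'E'
from fit import *
s=get_state();M=R.from_euler('xyz',s['ee_rot']).as_matrix();print(s['eef_pos'],M[:,0],M[:,2],s['q'])
imgs=[]
for n in('wrist','scene','top'):
    im=grab_frame(n);save(im,n+'4.png')
    for q in('pointer_hole','rod_tip','stop_face','pointer'): print(n,q,[(np.round(d['location'],1),round(d['conf'],2)) for d in mark_of(n,q)[:3]])
    c=calibration(n);f=n=='wrist'
    W=world([.4648,-.0154,-.1505]);print('pred tip',proj(c,W[-1],f),'stop',proj(c,W[0],f),'hole',proj(c,s['eef_pos']+.0015*M[:,2],f))
    b=cv2.cvtColor(im,cv2.COLOR_RGB2BGR)
    if n!='wrist':
        x,y=map(int,proj(c,W[-1],f));b=cv2.resize(b[max(y-60,0):y+60,x-70:x+70],None,fx=2.5,fy=2.5,interpolation=cv2.INTER_CUBIC)
    else: b=cv2.resize(b,(480,300))
    imgs.append(b)
cv2.imwrite('pics/m4.png',np.vstack([np.hstack([imgs[1],imgs[2]]),np.pad(imgs[0],((0,0),(0,220),(0,0)))])[:600])
E
```

```text
t: 8.65
eef_pos: [0.7032, -0.0501, 0.317]
ee_rot: [-3.129, -0.668, -0.152]
force: [0.1, 0.1, -1.7]
width: 0.0441
gripper_force: 25.0
[ 0.7032 -0.0501  0.317 ] [ 0.7761 -0.1189  0.6192] [ 0.614  -0.0813 -0.7851] [ 0.2327  0.0407 -0.6796  0.8141 -0.3083  0.4739]
wrist pointer_hole [(array([318.2, 259.3]), 0.62)]
wrist rod_tip []
wrist stop_face []
wrist pointer [(array([316. , 238.1]), 0.91)]
pred tip [np.float64(319.39370456967646), np.float64(354.97157453397006)] stop [np.float64(317.0723275700062), np.float64(532.4898990114725)] hole [np.float64(317.3560107239254), np.float64(260.9434662587649)]
scene pointer_hole [(array([409.7, 177.7]), 0.67), (array([466.4, 236.4]), 0.57)]
scene rod_tip [(array([282.1, 221.9]), 0.6)]
scene stop_face [(array([275.2, 177.9]), 0.86)]
scene pointer [(array([290. , 244.7]), 0.83), (array([460.5, 229.9]), 0.76), (array([408.3, 175.4]), 0.6)]
pred tip [np.float64(283.41853471063763), np.float64(222.85241446146162)] stop [np.float64(273.8122542577573), np.float64(179.9085220854161)] hole [np.float64(286.7348930160084), np.float64(228.86580170395354)]
top pointer_hole [(array([219.5, 224.2]), 0.83), (array([347. , 122.3]), 0.65), (array([199.1, 163. ]), 0.59)]
top rod_tip []
top stop_face []
top pointer [(array([217.5, 232.2]), 0.85), (array([201.7, 173.7]), 0.71), (array([348.8, 116.2]), 0.61)]
pred tip [np.float64(345.70826316609424), np.float64(142.58716017289112)] stop [np.float64(336.7385497081212), np.float64(209.90840724346717)] hole [np.float64(348.3465158685075), np.float64(120.494563746246)]
```

View pics/m4.png

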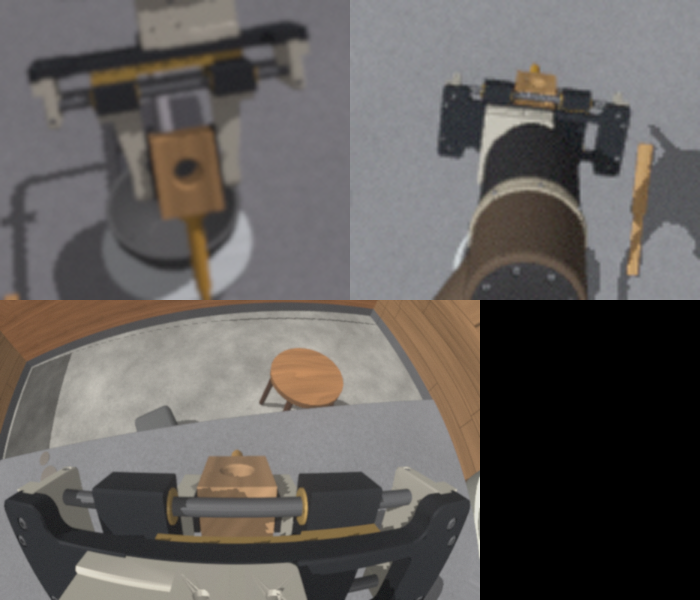

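The scene crop (upper left) looks nearly along the slope: hole at crop (187,170), pin clear of the bowl. I'll check the hole's pixel against the prediction before threading.

Run:
```python
from fit import *
s=get_state();M=R.from_euler('xyz',s['ee_rot']).as_matrix();u=M[:,0]
hole=s['eef_pos']+.0015*M[:,2]; c=calibration('scene');cw=calibration('wrist')
im=cv2.imread('pics/scene4.png');print('pred outer',proj(c,hole+.018*u),'wrist',proj(cw,hole+.018*u,True),'top corners wrist',[np.round(proj(cw,hole-.026*M[:,2]+a*.018*u+b*.022*M[:,1],True)) for a in(1,-1) for b in(1,-1)])
x0,y0,x1,y1=280,220,298,240;g=im[y0:y1,x0:x1].mean(2);w=np.clip(75-g,0,None);print(g.astype(int)[4:16]);yy,xx=np.mgrid[y0:y1,x0:x1]
h=(im.copy()[y0:y1,x0:x1])
print('dark centroid',(w*xx).sum()/w.sum(),(w*yy).sum()/w.sum())
b=cv2.imread('pics/wrist4.png')[190:300,240:400];cv2.imwrite('pics/w4c.png',np.vstack([cv2.resize(b,(640,440)),]))
```

```text
pred outer [np.float64(287.4227196967852), np.float64(230.81070943753645)] wrist [np.float64(315.5259339617903), np.float64(229.83051842987692)] top corners wrist [array([368., 253.]), array([262., 253.]), array([363., 321.]), array([268., 321.])]
[[ 92  93  94  93  91  86  85  85  88  88  89  90  87  87  86  84  85  88]
 [ 93  92  91  90  83  77  70  69  68  71  76  80  83  84  85  84  85  89]
 [ 93  92  88  83  71  60  54  51  50  52  58  67  75  81  83  84  84  87]
 [ 93  91  84  73  59  49  46  45  43  44  47  56  64  73  80  82  85  88]
 [ 94  89  80  64  50  45  43  41  44  43  47  56  61  69  78  82  86  89]
 [ 93  88  75  57  48  43  43  43  41  44  51  59  63  67  75  81  85  90]
 [ 93  87  73  55  47  44  43  44  43  48  57  65  67  67  74  81  85  90]
 [ 94  89  75  60  50  45  45  46  52  56  65  69  69  70  76  82  84  89]
 [ 96  93  83  69  60  55  57  60  63  68  72  73  73  75  78  82  85  88]
 [ 95  95  93  84  73  68  68  70  74  74  75  75  76  79  81  84  84  87]
 [ 95  96  99  99  92  82  79  78  78  79  81  83  85  85  84  84  85  87]
 [ 96  95 100 105 105 100  94  90  90  91  95  95  90  89  87  84  84  87]]
dark centroid 287.24657221206587 228.87728519195616
```

View pics/w4c.png

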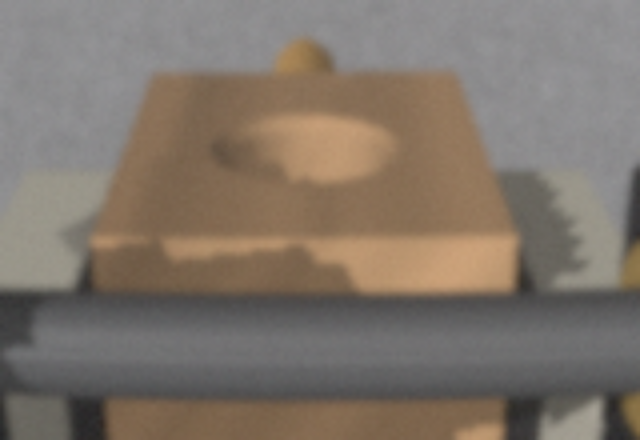

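Wrist crop: hole centre is at (317,227) against a predicted (315.5,230), so the grip is as expected to within about 1.5 mm. I'll shift 1.8 mm in -y and advance to just before the tip.

```bash
python3 -m handwheel '[{"delta_pos":[-0.3,-0.02,-0.24],"dr":[0,0,0]},{"delta_pos":[-0.3,0.05,-0.24],"dr":[0,0,0]},{"delta_pos":[-0.3,0.05,-0.24],"dr":[0,0,0]},{"delta_pos":[0,0,0],"dr":[0,0,0]},{"delta_pos":[0,0,0],"dr":[0,0,0]}]'
cat > rel.py <<'E'
from fit import *
def rel(p=(.4648,-.0154,-.1505)):
    s=get_state();M=R.from_euler('xyz',s['ee_rot']).as_matrix();h=s['eef_pos']+.0015*M[:,2]
    c,q=np.cos(p[2]),np.sin(p[2]);d=h-np.array([p[0],p[1],.215]);X,Y,Z=c*d[0]+q*d[1],-q*d[0]+c*d[1],d[2]
    ca,sa=np.cos(a),np.sin(a);tx,tz=.093+.06*sa+.075*ca,.06*(1-ca)+.075*sa
    al=(X-tx)*ca+(Z-tz)*sa;pn=-(X-tx)*sa+(Z-tz)*ca
    print('t',s['t'],'gauge xyz mm',1000*np.array([X,Y,Z]),'tip along/normal mm',round(1000*al,1),round(1000*pn,1),'pitch',np.degrees(np.arcsin(M[2,0])).round(2),'yaw rel',np.degrees(np.arctan2(M[1,0],M[0,0])-p[2]).round(2),'roll',np.degrees(np.arcsin(M[2,1])).round(2),'F',s['force'],'Mo',s['moment'],'q4-6',s['q'][3:])
    return s,M,h
E
python3 - <<'E'
from rel import *
rel()
im=grab_frame('scene');save(im,'scene5.png');print(mark_of('scene','rod_tip')[:2])
b=cv2.cvtColor(im,cv2.COLOR_RGB2BGR)[195:255,255:315];cv2.imwrite('pics/s5c.png',cv2.resize(b,(480,480),interpolation=cv2.INTER_CUBIC))
E
```

```text
t: 9.9
eef_pos: [0.6755, -0.0482, 0.2946]
ee_rot: [-3.13, -0.667, -0.15]
force: [0.7, 0.3, -1.3]
width: 0.0441
gripper_force: 25.0
t 9.9 gauge xyz mm [214.1582  -0.8204  78.3863] tip along/normal mm 31.8 -0.1 pitch 38.23 yaw rel 0.01 roll -0.51 F [ 0.6714  0.319  -1.3219] Mo [ 0.2715  2.3095 -0.011 ] q4-6 [ 1.0386 -0.2178  0.2853]
[{'location': [280.8, 219.4], 'conf': 0.7}, {'location': [281.2, 244.1], 'conf': 0.59}]
```

View pics/s5c.png

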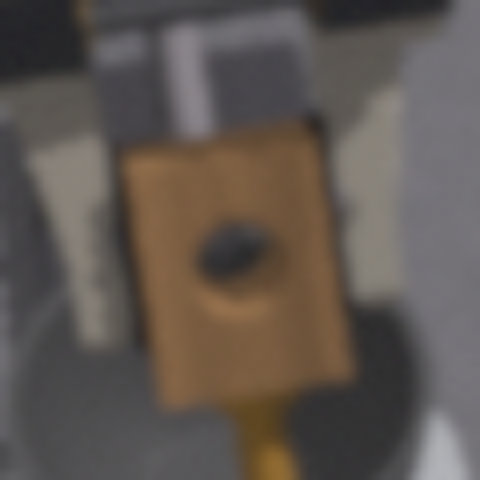

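The scene crop shows the hole at (238,257) with dark rod behind it, in line as modelled. Joint 5 is nearing its limit (−0.22) and joint 4 is growing. I'll fit the arm's geometry from recorded states to plan the tilt along the slope.

```bash
cat > kin.py <<'E'
from fit import *
def rot(ax,t): return R.from_rotvec(np.array(ax)*t).as_matrix()
def fk(q,k):
    r0,z0,L2,L3,e,Lt,lat=k
    A=rot((0,0,1),q[0]); B=A@rot((0,1,0),q[1]); C=B@rot((0,1,0),-q[2])   # forearm along local x at q=0, upper arm along z
    w=A@np.array([r0,-lat,z0])+B@np.array([0,0,L2])+C@np.array([L3,0,e])
    D=C@rot((1,0,0),S4*q[3])@rot((0,1,0),-q[4])@rot((1,0,0),S6*q[5])   # tool z = local x
    z=D[:,0]; x=D@np.array([0,0,1]); return w+Lt*z, np.c_[D@X0,np.cross(z,D@X0),z]
S4=S6=1; X0=np.array([0,0,1.])
E
python3 - <<'E'
import kin; from kin import *
D=[([1.5811,.3594,.0111,-.0004,-1.2241,-.2881],[.185,.6487,.2446],[3.14,0,-.2779]),
([1.1219,.1136,-.1605,.0001,-1.2959,.1681],[.3962,.3805,.312],[-3.1409,-.0002,-.2808]),
([.5499,.0415,-.554,.7723,-.5912,.2882],[.6991,.1036,.3648],[-3.131,-.65,-.165]),
([.2327,.0407,-.6796,.8141,-.3083,.4739],[.7032,-.0501,.317],[-3.129,-.668,-.152])]
s=get_state();print(s['q']);D.append((s['q'],s['eef_pos'],s['ee_rot']))
best=None
for s4 in(1,-1):
  for s6 in(1,-1):
    for j in range(4):
      kin.S4,kin.S6=s4,s6;kin.X0=[np.array([0,0,1.]),np.array([0,1.,0]),np.array([0,0,-1.]),np.array([0,-1.,0])][j]
      f=lambda k:np.concatenate([fk(q,k)[0]-p for q,p,r in D])
      o=least_squares(f,[.05,.4,.4,.4,0,.2,.19]);ro=[np.degrees((R.from_matrix(fk(q,o.x)[1].T@R.from_euler('xyz',r).as_matrix())).magnitude()) for q,p,r in D]
      if best is None or max(ro)+o.cost*1e4<best[0]: best=(max(ro)+o.cost*1e4,s4,s6,j,o.x,np.abs(o.fun).max(),ro)
print(best)
E
```

```text
[ 0.1742  0.0115 -0.8023  1.0388 -0.2176  0.2849]
(np.float64(31.99855360320998), -1, -1, 3, array([ 0.401 , -0.1362,  0.5288,  0.0124,  0.1591,  0.2344,  0.1698]), np.float64(0.04648355710386185), [np.float64(0.006480608751826543), np.float64(0.0049827368296110576), np.float64(0.034878031830978116), np.float64(0.0099431730045699), np.float64(4.3004564634219396e-14)])
```

```bash
cat > kin.py <<'E'
from fit import *
def rot(ax,t): return R.from_rotvec(np.array(ax)*t).as_matrix()
def fk(q,k):
    A=rot((0,0,1),q[0]); B=A@rot((0,1,0),q[1]); C=B@rot((0,1,0),-q[2])
    D=C@rot((1,0,0),-q[3])@rot((0,1,0),-q[4])@rot((1,0,0),-q[5]); z=D[:,0]; x=-D[:,1]
    p=A@[k[0],k[7],k[1]]+B@[k[2],0,k[3]]+C@[k[4],0,k[5]]+z*k[6]
    return p,np.c_[x,np.cross(z,x),z]
E
python3 - <<'E'
import kin; from kin import *
D=[([1.5811,.3594,.0111,-.0004,-1.2241,-.2881],[.185,.6487,.2446]),
([1.1219,.1136,-.1605,.0001,-1.2959,.1681],[.3962,.3805,.312]),
([.5499,.0415,-.554,.7723,-.5912,.2882],[.6991,.1036,.3648]),
([.2327,.0407,-.6796,.8141,-.3083,.4739],[.7032,-.0501,.317])]
s=get_state();D.append((s['q'],s['eef_pos']))
f=lambda k:np.concatenate([fk(q,k)[0]-p for q,p in D])
for k0 in ([.05,.4,0,.4,.4,0,.2,-.19],[.1,.3,.1,.5,.5,.1,.3,.1]):
    o=least_squares(f,k0);print(o.x,np.abs(o.fun).max(),o.fun.reshape(-1,3))
for q,p in D: # TCP in arm frame
    A=rot((0,0,1),q[0]);print(A.T@np.array(p), (A.T@fk(q,[0]*8)[1])[:,2])
E
```

```text
[ 0.1667 -0.1383  0.1804  0.521   0.0623  0.2035  0.213  -0.1732] 0.045928535463430904 [[-0.0185 -0.0005 -0.0017]
 [-0.0144  0.013   0.0128]
 [-0.0256  0.0089 -0.0262]
 [ 0.002  -0.0091  0.0025]
 [ 0.0204 -0.0459  0.0127]]
[ 0.1667 -0.1383  0.1804  0.521   0.0623  0.2035  0.213  -0.1732] 0.04592853688264716 [[-0.0185 -0.0005 -0.0017]
 [-0.0144  0.013   0.0128]
 [-0.0256  0.0089 -0.0262]
 [ 0.002  -0.0091  0.0025]
 [ 0.0204 -0.0459  0.0127]]
[ 0.6468 -0.1917  0.2446] [-0.0016  0.0004 -1.    ]
[ 0.5147 -0.1918  0.312 ] [ 0.0008 -0.0001 -1.    ]
[ 0.6502 -0.277   0.3648] [ 0.4634 -0.3889 -0.7962]
[ 0.6727 -0.2109  0.317 ] [ 0.5788 -0.2206 -0.7851]
[ 0.6576 -0.1641  0.295 ] [ 0.5909 -0.1861 -0.785 ]
```

```bash
cat > kin.py <<'E'
from fit import *
def rot(ax,t): return R.from_rotvec(np.array(ax)*t).as_matrix()
def fk(q,k):
    A=rot((0,0,1),q[0]); B=A@rot((0,1,0),q[1]); C=B@rot((0,1,0),-q[2])
    C4=C@rot((1,0,0),-q[3]);D=C4@rot((0,1,0),-q[4])@rot((1,0,0),-q[5]); z=D[:,0]; x=-D[:,1]
    p=A@[k[0],k[7],k[1]]+B@[0,0,k[2]]+C@[k[3],0,k[4]]+C4@[0,k[8],k[5]]+z*k[6]
    return p,np.c_[x,np.cross(z,x),z]
D=[([1.5811,.3594,.0111,-.0004,-1.2241,-.2881],[.185,.6487,.2446]),
([1.1219,.1136,-.1605,.0001,-1.2959,.1681],[.3962,.3805,.312]),
([.5499,.0415,-.554,.7723,-.5912,.2882],[.6991,.1036,.3648]),
([.2327,.0407,-.6796,.8141,-.3083,.4739],[.7032,-.0501,.317]),
([.1742,.0115,-.8023,1.0388,-.2176,.2849],[.6755,-.0482,.2946])]
def calk():
    f=lambda k:np.concatenate([np.concatenate([fk(q,k)[0]-p for q,p in D]),1e-4*k])
    return least_squares(f,[.05,.3,.4,.4,0,0,.2,-.1,-.1])
E
python3 - <<'E'
from kin import *
o=calk();print(o.x,np.abs(o.fun[:15]).max())
E
```

```text
[-0.0007  0.1998  0.6019  0.4645 -0.0006  0.0001  0.3595 -0.0003 -0.1915] 0.0003452323338992355
```

The geometry now fits to 0.3 mm. Next is IK along the rod for several tilt offsets.

```bash
cat > plan.py <<'E'
from kin import *
K=calk().x
P=(.4648,-.0154,-.1505);LB=np.array([-3.07,-1.43,-1.02,-3.03,-3.05,-3.03]);UB=np.array([3.07,2.12,1.25,1.67,0,3.03])
def centre(d): # d mm distance of hole centre from collar face along centreline -> gauge X,Z, slope
    d/=1000;L1,L2=.093,.06*a
    if d<L1: return d,0,0
    if d<L1+L2: t=(d-L1)/.06; return L1+.06*np.sin(t),.06*(1-np.cos(t)),t
    r=d-L1-L2; return L1+.06*np.sin(a)+r*np.cos(a),.06*(1-np.cos(a))+r*np.sin(a),a
def target(d,tilt,dyaw=0,dz=0):
    X,Z,t=centre(d);c,s=np.cos(P[2]),np.sin(P[2]);h=np.array([P[0]+c*X,P[1]+s*X,.215+Z+dz])
    M=rot((0,0,1),P[2]+dyaw)@rot((0,1,0),-tilt)@np.diag([1,-1,-1.]); return h-.0015*M[:,2],M
def ik(p,M,q0):
    f=lambda q:np.concatenate([(fk(q,K)[0]-p)*20,(fk(q,K)[1]-M).ravel()])
    o=least_squares(f,np.clip(q0,LB+1e-4,UB-1e-4),bounds=(LB,UB),xtol=1e-12,ftol=1e-12);return o.x,np.abs(o.fun).max()
E
python3 - <<'E'
from plan import *
for off in(0,6,9):
    q=np.array([.1742,.0115,-.8023,1.0388,-.2176,.2849]);print('off',off)
    for d in(240,225,210,195,180,165,150,140,130,120,110,100,90,70,45,18):
        t=centre(d)[2];T=max(t-np.radians(off),0); 
        q,e=ik(*target(d,T),q);print(d,np.degrees(T).round(1),q.round(3),round(e,4))
E
```

```text
off 0
240 38.0 [ 0.188  0.014 -0.795  1.028 -0.241  0.286] 0.0
225 38.0 [ 0.148  0.002 -0.846  1.153 -0.199  0.187] 0.0
210 38.0 [ 0.084 -0.009 -0.894  1.323 -0.148  0.064] 0.0
195 38.0 [-0.04  -0.02  -0.934  1.612 -0.068 -0.129] 0.0
180 38.0 [-0.062 -0.028 -0.955  1.67  -0.056 -0.17 ] 0.0097
165 38.0 [-0.058 -0.034 -0.976  1.67  -0.06  -0.174] 0.0207
150 38.0 [-0.054 -0.041 -0.996  1.67  -0.064 -0.178] 0.0319
140 38.0 [-0.051 -0.045 -1.01   1.67  -0.067 -0.181] 0.0395
130 35.3 [-0.066 -0.046 -1.02   1.67  -0.04  -0.169] 0.0333
120 25.8 [-0.089 -0.038 -1.02   1.67  -0.    -0.153] 0.1891
110 16.2 [-0.087 -0.03  -1.02   1.67  -0.    -0.157] 0.3729
100 6.7 [-0.086 -0.025 -1.02   1.67  -0.    -0.162] 0.5643
90 0.0 [-0.084 -0.023 -1.02   1.67  -0.    -0.166] 0.7599
70 0.0 [-0.08  -0.024 -1.02   1.67  -0.    -0.17 ] 1.1574
45 0.0 [-0.075 -0.025 -1.02   1.67  -0.    -0.175] 1.6541
18 0.0 [-0.069 -0.026 -1.02   1.67  -0.    -0.181] 2.1905
off 6
240 32.0 [ 0.306  0.05  -0.594  0.537 -0.474  0.689] 0.0
225 32.0 [ 0.309  0.037 -0.641  0.575 -0.447  0.645] 0.0
210 32.0 [ 0.31   0.024 -0.689  0.6
[... 961 characters left out ...]
  0.499 -0.49   0.692] 0.0
180 29.0 [ 0.338  0.019 -0.691  0.535 -0.463  0.648] 0.0
165 29.0 [ 0.342  0.007 -0.737  0.574 -0.435  0.601] 0.0
150 29.0 [ 0.344 -0.005 -0.784  0.62  -0.407  0.551] 0.0
140 29.0 [ 0.343 -0.012 -0.816  0.653 -0.388  0.514] 0.0
130 26.3 [ 0.37  -0.002 -0.765  0.523 -0.457  0.619] 0.0
120 16.8 [ 0.364  0.065 -0.549  0.219 -0.712  0.908] 0.0
110 7.2 [ 0.323  0.141 -0.381  0.071 -0.938  1.059] 0.0
100 0.0 [ 0.293  0.199 -0.277  0.    -1.095  1.128] 0.0
90 0.0 [ 0.301  0.183 -0.298 -0.    -1.089  1.119] 0.0
70 0.0 [ 0.318  0.15  -0.339 -0.    -1.081  1.102] 0.0
45 0.0 [ 0.342  0.108 -0.389 -0.    -1.073  1.078] 0.0
18 0.0 [ 0.371  0.062 -0.441 -0.    -1.067  1.049] 0.0
```

At full 38° the wrist runs out of range partway down the slope, while about 32–34° stays clear (the hole's slack allows ~12°). I'll enter at 36°.

```bash
python3 -m handwheel '[{"delta_pos":[-0.15,0.02,-0.12],"dr":[0.15,1,0]},{"delta_pos":[-0.15,0.02,-0.12],"dr":[0.15,1,0]},{"delta_pos":[-0.15,0.03,-0.12],"dr":[0,0,0]},{"delta_pos":[0,0,0],"dr":[0,0,0]},{"delta_pos":[0,0,0],"dr":[0,0,0]}]'
python3 - <<'E'
from rel import *
rel()
im=grab_frame('scene');save(im,'scene6.png');b=cv2.cvtColor(im,cv2.COLOR_RGB2BGR)
g=b[218:240,276:298].mean(2).astype(int);print(g)
E
```

```text
t: 10.5
eef_pos: [0.6623, -0.0454, 0.2837]
ee_rot: [-3.13, -0.632, -0.15]
force: [-0.3, -0.1, -0.3]
width: 0.0436
gripper_force: 25.0
t 10.5 gauge xyz mm [200.6006   0.0099  67.5254] tip along/normal mm 14.4 -0.3 pitch 36.21 yaw rel 0.05 roll -0.54 F [-0.2825 -0.0585 -0.3152] Mo [ 0.2988  2.3071 -0.0314] q4-6 [ 0.8882 -0.2726  0.3893]
[[ 92  90  91  92  91  91  91  92  92  92  90  88  86  85  84  81  85  87
   83  71  79 102]
 [ 93  92  90  92  91  89  88  91  92  91  91  89  87  86  83  82  84  87
   84  72  72  92]
 [ 94  91  90  91  91  88  85  85  85  86  86  85  85  85  82  82  83  86
   84  72  68  86]
 [ 93  92  90  91  89  85  80  77  76  77  79  80  82  83  83  82  83  86
   84  74  66  83]
 [ 93  91  90  89  86  80  76  71  67  72  76  76  76  79  81  82  83  86
   86  77  69  83]
 [ 94  90  88  85  79  76  72  67  67  70  75  75  73  74  80  81  83  86
   87  81  71  86]
 [ 94  91  88  80  75  69  67  63  61  65  70  72  68  70  76  80  83  87
   89  82  72  86]
 [ 94  91  86  77  67  64  61  58  55  55  60  65  66  67  74  80  83  87
   90  83  72  82]
 [ 95  93  87  75  
[... 583 characters left out ...]
7 101  94  89  85  82  83  83
   88  90  84  68]
 [ 96  94  92  91  91  94  97 100 101 101 100  95  92  88  85  83  81  83
   87  90  85  71]
 [ 95  93  92  90  89  89  90  91  92  92  92  92  91  88  86  83  81  82
   86  89  87  74]
 [ 96  94  92  89  88  89  89  90  91  92  92  92  91  89  86  83  82  82
   85  89  88  79]
 [ 97  95  93  90  90  88  88  89  90  92  92  92  90  88  86  84  82  82
   84  89  89  82]
 [ 96  96  93  90  89  90  89  89  90  92  91  93  90  89  86  84  82  82
   84  88  90  83]
 [ 97  96  93  90  89  89  88  89  90  91  92  91  91  89  87  85  82  81
   83  87  89  83]
 [ 97  97  93  91  89  88  89  90  91  91  91  91  91  90  87  85  82  80
   82  86  88  84]]
```

```bash
python3 -m handwheel '[{"delta_pos":[-0.14,0.02,-0.11],"dr":[0.07,0.5,0]},{"delta_pos":[-0.14,0.01,-0.11],"dr":[0.07,0.5,0]},{"delta_pos":[-0.14,0.02,-0.11],"dr":[0,0,0]},{"delta_pos":[0,0,0],"dr":[0,0,0]}]'
python3 -c "
from rel import *
rel()"
python3 -m handwheel '[{"delta_pos":[-0.14,0.02,-0.11],"dr":[0.07,0.5,0]},{"delta_pos":[-0.14,0.01,-0.11],"dr":[0.07,0.5,0]},{"delta_pos":[-0.14,0.02,-0.11],"dr":[0,0,0]},{"delta_pos":[0,0,0],"dr":[0,0,0]}]'
python3 - <<'E'
from rel import *
rel()
im=grab_frame('wrist');b=cv2.cvtColor(im,cv2.COLOR_RGB2BGR)[190:280,250:390];c=cv2.cvtColor(grab_frame('scene'),cv2.COLOR_RGB2BGR)[195:255,260:310]
cv2.imwrite('pics/m7.png',np.hstack([cv2.resize(b,(467,300)),cv2.resize(c,(250,300))]))
E
```

```text
t: 10.95
eef_pos: [0.6485, -0.0441, 0.2728]
ee_rot: [-3.131, -0.613, -0.15]
force: [-0.5, -1.6, -1.2]
width: 0.0438
gripper_force: 25.0
t 10.95 gauge xyz mm [186.7917  -0.8505  56.6161] tip along/normal mm -3.2 -0.4 pitch 35.12 yaw rel 0.05 roll -0.51 F [-0.5169 -1.5521 -1.2429] Mo [ 0.2743  2.2091 -0.0231] q4-6 [ 0.8683 -0.2795  0.3953]
t: 11.35
eef_pos: [0.6359, -0.0424, 0.2629]
ee_rot: [-3.131, -0.596, -0.149]
force: [0.6, -0.0, -1.6]
width: 0.0439
gripper_force: 25.0
t 11.35 gauge xyz mm [174.0866  -0.9812  46.6946] tip along/normal mm -19.3 -0.4 pitch 34.13 yaw rel 0.08 roll -0.51 F [ 0.5813 -0.0491 -1.63  ] Mo [ 0.2825  2.2107 -0.0469] q4-6 [ 0.8514 -0.285   0.3991]
```

View pics/m7.png

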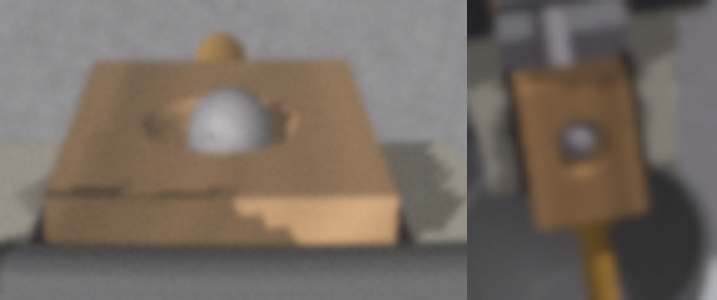

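The rod end is showing through the hole, 1 mm right of centre (crop 229 vs 222), and there is no contact force. I'll slide down the slope with a 1 mm y correction.

```bash
python3 -m handwheel '[{"delta_pos":[-0.21,0.01,-0.155],"dr":[0.07,0.5,0]},{"delta_pos":[-0.21,0.02,-0.16],"dr":[0.07,0.5,0]},{"delta_pos":[-0.21,0.03,-0.165],"dr":[0,0,0]},{"delta_pos":[0,0,0],"dr":[0,0,0]}]'
python3 -c "
from rel import *
rel()"
python3 -m handwheel '[{"delta_pos":[-0.21,0.03,-0.16],"dr":[0,0,0]},{"delta_pos":[-0.21,0.03,-0.16],"dr":[0,0,0]},{"delta_pos":[-0.16,0.02,-0.12],"dr":[0,0,0]},{"delta_pos":[0,0,0],"dr":[0,0,0]}]'
python3 - <<'E'
from rel import *
import plan
s,M,h=rel()
def rows(p0,M0,seq):
    for d,T,dz in seq:
        p,m=plan.target(d,np.radians(T),dz=dz); rv=np.degrees(R.from_matrix(m@M0.T).as_rotvec());print(d,T,'dpos',((p-p0)/.03).round(3),'dr',rv.round(2));p0,M0=p,m
rows(s['eef_pos'],M,[(138,32,.001),(132,30,.0012),(126,26,.0013),(120,22,.0013),(114,18,.0013),(108,14,.0013),(102,10,.0013),(96,6,.001),(88,3,.0005),(80,0,0),(18,0,0)])
E
```

```text
t: 11.85
eef_pos: [0.6164, -0.0409, 0.2481]
ee_rot: [-3.131, -0.577, -0.149]
force: [0.5, 0.4, -0.9]
width: 0.0443
gripper_force: 25.0
t 11.85 gauge xyz mm [154.5481  -2.4969  31.8331] tip along/normal mm -43.8 -0.1 pitch 33.07 yaw rel 0.07 roll -0.49 F [ 0.5081  0.3732 -0.8776] Mo [ 0.2269  2.1555 -0.0526] q4-6 [ 0.8739 -0.2738  0.3686]
t: 12.25
eef_pos: [0.5996, -0.0388, 0.2355]
ee_rot: [-3.131, -0.578, -0.149]
force: [1.2, -0.8, -1.7]
width: 0.0438
gripper_force: 25.0
t 12.25 gauge xyz mm [137.6338  -2.9063  19.2258] tip along/normal mm -64.9 0.4 pitch 33.12 yaw rel 0.06 roll -0.49 F [ 1.2185 -0.813  -1.7166] Mo [ 0.2705  2.0884 -0.0175] q4-6 [ 1.029  -0.2172  0.2447]
138 32 dpos [-0.103  0.114 -0.076] dr [-0.32  1.18 -0.37]
132 30 dpos [-0.154  0.023 -0.115] dr [0.3  1.98 0.  ]
126 26 dpos [-0.16   0.024 -0.108] dr [ 0.6   3.95 -0.  ]
120 22 dpos [-0.17   0.026 -0.094] dr [ 0.6   3.95 -0.  ]
114 18 dpos [-0.179  0.027 -0.077] dr [0.6  3.95 0.  ]
108 14 dpos [-0.186  0.028 -0.058] dr [0.6  3.95 0.  ]
102 10 dpos [-0.19   0.029 -0.039] dr [ 0.6   3.95 -0.  ]
96 6 dpos [-0.193  0.029 -0.029] dr [0.6  3.95 0.  ]
88 3 dpos [-0.261  0.04  -0.019] dr [0.45 2.97 0.  ]
80 0 dpos [-0.261  0.04  -0.017] dr [ 0.45  2.97 -0.  ]
18 0 dpos [-2.043  0.31   0.   ] dr [0. 0. 0.]
```

The rod sits in the hole with no side force. I've used up my picture views, so I'll measure centring numerically: rod (grey) against head (wood) columns in the wrist image.

```bash
cat > cen.py <<'E'
from rel import *
def cen():
    im=grab_frame('wrist');save(im,'wc.png');sat=cv2.cvtColor(im,cv2.COLOR_RGB2HSV)[...,1].astype(int)
    for r in range(212,250,4):
        w=sat[r]>60; i=np.where(w[240:400])[0]+240
        if len(i)<40: continue
        l,rr=i[0],i[-1]; g=np.where(~w[l:rr])[0]+l
        if len(g): print(r,'head',l,rr,'mid',(l+rr)/2,'rod',g[0],g[-1],'mid',(g[0]+g[-1])/2,len(g))
E
python3 - <<'E'
from cen import *
cen()
E
```

```text
212 head 277 353 mid 315.0 rod 301 326 mid 313.5 26
216 head 276 355 mid 315.5 rod 301 326 mid 313.5 26
220 head 274 357 mid 315.5 rod 301 326 mid 313.5 26
224 head 273 359 mid 316.0 rod 301 326 mid 313.5 26
228 head 271 360 mid 315.5 rod 301 326 mid 313.5 26
232 head 270 362 mid 316.0 rod 301 326 mid 313.5 26
236 head 268 364 mid 316.0 rod 314 316 mid 315.0 3
```

```bash
sed -i 's/(.4648,-.0154,-.1505)/(.4645,-.0173,-.1505)/' rel.py plan.py
python3 -m handwheel '[{"delta_pos":[-0.1,0.045,-0.07],"dr":[0.15,1.1,0]},{"delta_pos":[-0.15,0.023,-0.115],"dr":[0.3,2,0]},{"delta_pos":[-0.16,0.024,-0.108],"dr":[0.6,3.95,0]},{"delta_pos":[-0.17,0.026,-0.094],"dr":[0.6,3.95,0]},{"delta_pos":[0,0,0],"dr":[0,0,0]}]'
python3 - <<'E'
from cen import *
import plan
s,M,h=rel();cen()
X=(np.cos(-.1505)*(h[0]-.4645)+np.sin(-.1505)*(h[1]+.0173));
d=min(np.arange(90,150,.5),key=lambda d:abs(plan.centre(d)[0]-X));print('d',d,'normal z err mm',1000*(h[2]-.215-plan.centre(d)[1]),'slope',np.degrees(plan.centre(d)[2]))
p0,M0=s['eef_pos'],M
for d,T,dz in [(114,18,.0013),(108,14,.0013),(102,10,.0013),(96,6,.001),(88,3,.0005),(80,0,0)]:
    p,m=plan.target(d,np.radians(T),dz=dz); rv=np.degrees(R.from_matrix(m@M0.T).as_rotvec());print(d,T,'dpos',((p-p0)/.03).round(3),'dr',rv.round(2));p0,M0=p,m
E
```

```text
t: 12.8
eef_pos: [0.586, -0.0336, 0.2262]
ee_rot: [-3.129, -0.392, -0.151]
force: [1.4, 0.2, -1.5]
width: 0.0437
gripper_force: 25.0
t 12.8 gauge xyz mm [123.1215   2.1052   9.864 ] tip along/normal mm -82.1 1.9 pitch 22.48 yaw rel -0.02 roll -0.68 F [ 1.4295  0.2118 -1.5411] Mo [0.1942 1.2299 0.0767] q4-6 [ 0.3436 -0.5651  0.7873]
212 head 278 353 mid 315.5 rod 306 333 mid 319.5 28
216 head 276 355 mid 315.5 rod 306 333 mid 319.5 28
220 head 275 357 mid 316.0 rod 307 333 mid 320.0 27
224 head 273 359 mid 316.0 rod 307 333 mid 320.0 27
228 head 271 361 mid 316.0 rod 307 332 mid 319.5 26
232 head 270 362 mid 316.0 rod 307 332 mid 319.5 26
236 head 268 364 mid 316.0 rod 315 324 mid 319.5 9
d 124.5 normal z err mm 1.7833983125919302 slope 30.080284244368222
114 18 dpos [-0.321 -0.022 -0.163] dr [-0.01  4.53 -0.24]
108 14 dpos [-0.186  0.028 -0.058] dr [0.6  3.95 0.  ]
102 10 dpos [-0.19   0.029 -0.039] dr [ 0.6   3.95 -0.  ]
96 6 dpos [-0.193  0.029 -0.029] dr [0.6  3.95 0.  ]
88 3 dpos [-0.261  0.04  -0.019] dr [0.45 2.97 0.  ]
80 0 dpos [-0.261  0.04  -0.017] dr [ 0.45  2.97 -0.  ]
```

```bash
python3 -m handwheel '[{"delta_pos":[0,0,0],"dr":[0,0,0]},{"delta_pos":[0,0,0],"dr":[0,0,0]}]'
cat > nxt.py <<'E'
from cen import *
import plan
def nxt(seq):
    s,M,h=rel();cen();P=plan.P
    X=np.cos(P[2])*(h[0]-P[0])+np.sin(P[2])*(h[1]-P[1])
    d=min(np.arange(5,160,.5),key=lambda d:abs(plan.centre(d)[0]-X));print('d',d,'z err mm',round(1000*(h[2]-.215-plan.centre(d)[1]),2),'slope',np.degrees(plan.centre(d)[2]).round(1),'grip',s['width'])
    p0,M0=s['eef_pos'],M
    for d,T,dz in seq:
        p,m=plan.target(d,np.radians(T),dz=dz); rv=np.degrees(R.from_matrix(m@M0.T).as_rotvec());print(d,T,'dpos',((p-p0)/.03).round(3),'dr',rv.round(2));p0,M0=p,m
E
python3 -c "
from nxt import *
nxt([(114,18,.0013),(108,14,.0013),(102,10,.0013),(96,6,.001),(88,3,.0005),(80,0,0)])"
```

```text
t: 13.05
eef_pos: [0.5832, -0.0366, 0.2246]
ee_rot: [-3.134, -0.392, -0.15]
force: [0.9, 0.0, -1.1]
width: 0.0439
gripper_force: 25.0
t 13.05 gauge xyz mm [120.8636  -1.311    8.2392] tip along/normal mm -84.9 2.1 pitch 22.48 yaw rel 0.04 roll -0.42 F [ 0.8853  0.0043 -1.1289] Mo [ 0.1443  1.5271 -0.0348] q4-6 [ 0.3525 -0.5609  0.7815]
212 head 278 353 mid 315.5 rod 299 326 mid 312.5 28
216 head 276 355 mid 315.5 rod 299 326 mid 312.5 28
220 head 275 357 mid 316.0 rod 299 325 mid 312.0 27
224 head 273 359 mid 316.0 rod 299 325 mid 312.0 27
228 head 271 361 mid 316.0 rod 299 325 mid 312.0 27
232 head 270 362 mid 316.0 rod 300 325 mid 312.5 26
236 head 268 364 mid 316.0 rod 308 322 mid 315.0 14
d 122.0 z err mm 1.37 slope 27.7 grip 0.04391373220939444
114 18 dpos [-0.23   0.079 -0.109] dr [ 0.25  4.5  -0.2 ]
108 14 dpos [-0.186  0.028 -0.058] dr [0.6  3.95 0.  ]
102 10 dpos [-0.19   0.029 -0.039] dr [ 0.6   3.95 -0.  ]
96 6 dpos [-0.193  0.029 -0.029] dr [0.6  3.95 0.  ]
88 3 dpos [-0.261  0.04  -0.019] dr [0.45 2.97 0.  ]
80 0 dpos [-0.261  0.04  -0.017] dr [ 0.45  2.97 -0.  ]
```

```bash
python3 -m handwheel '[{"delta_pos":[-0.115,0.04,-0.055],"dr":[0.3,2.2,0]},{"delta_pos":[-0.115,0.04,-0.055],"dr":[0.3,2.2,0]},{"delta_pos":[-0.093,0.014,-0.029],"dr":[0.3,2,0]},{"delta_pos":[-0.093,0.014,-0.029],"dr":[0.3,2,0]},{"delta_pos":[0,0,0],"dr":[0,0,0]},{"delta_pos":[0,0,0],"dr":[0,0,0]}]'
python3 -c "
from nxt import *
nxt([(102,10,.0013),(96,6,.001),(88,3,.0005),(80,0,0)])"
```

```text
t: 13.7
eef_pos: [0.5713, -0.0333, 0.2199]
ee_rot: [-3.134, -0.245, -0.15]
force: [0.4, 0.2, -2.1]
width: 0.0441
gripper_force: 25.0
t 13.7 gauge xyz mm [108.3775   0.2378   3.429 ] tip along/normal mm -97.7 6.0 pitch 14.04 yaw rel 0.01 roll -0.41 F [ 0.4406  0.1619 -2.0838] Mo [0.1395 0.9933 0.0217] q4-6 [ 0.1592 -0.7732  0.9654]
212 head 277 354 mid 315.5 rod 301 329 mid 315.0 29
216 head 276 355 mid 315.5 rod 302 329 mid 315.5 28
220 head 275 357 mid 316.0 rod 302 328 mid 315.0 27
224 head 273 359 mid 316.0 rod 303 328 mid 315.5 26
228 head 272 360 mid 316.0 rod 303 328 mid 315.5 26
232 head 270 362 mid 316.0 rod 303 327 mid 315.0 25
236 head 268 364 mid 316.0 rod 310 322 mid 316.0 10
d 108.5 z err mm 1.44 slope 14.8 grip 0.044072766475910505
102 10 dpos [-0.209  0.024 -0.048] dr [ 0.19  4.06 -0.1 ]
96 6 dpos [-0.193  0.029 -0.029] dr [0.6  3.95 0.  ]
88 3 dpos [-0.261  0.04  -0.019] dr [0.45 2.97 0.  ]
80 0 dpos [-0.261  0.04  -0.017] dr [ 0.45  2.97 -0.  ]
```

Centred laterally, no contact force. Next comes the rest of the bend to the level arm.

```bash
python3 -m handwheel '[{"delta_pos":[-0.105,0.014,-0.024],"dr":[0.3,2,0]},{"delta_pos":[-0.105,0.014,-0.024],"dr":[0.3,2,0]},{"delta_pos":[-0.1,0.015,-0.015],"dr":[0.3,2,0]},{"delta_pos":[-0.1,0.015,-0.015],"dr":[0.3,2,0]},{"delta_pos":[-0.13,0.02,-0.01],"dr":[0.22,1.5,0]},{"delta_pos":[-0.13,0.02,-0.01],"dr":[0.22,1.5,0]},{"delta_pos":[-0.13,0.02,-0.008],"dr":[0.22,1.5,0]},{"delta_pos":[-0.13,0.02,-0.008],"dr":[0.22,1.5,0]},{"delta_pos":[0,0,0],"dr":[0,0,0]},{"delta_pos":[0,0,0],"dr":[0,0,0]}]'
python3 -c "
from nxt import *
nxt([(40,0,0),(22,0,0)])"
```

```text
t: 14.75
eef_pos: [0.5435, -0.0288, 0.2165]
ee_rot: [-3.135, 0.002, -0.15]
force: [0.6, 1.1, -1.8]
width: 0.0443
gripper_force: 25.0
t 14.75 gauge xyz mm [79.8148  0.4487  0.0075] tip along/normal mm -122.3 20.8 pitch -0.11 yaw rel 0.03 roll -0.4 F [ 0.5558  1.1046 -1.7558] Mo [-0.1042  0.0079 -0.0633] q4-6 [-0.008  -1.0869  1.1224]
212 head 277 354 mid 315.5 rod 302 328 mid 315.0 27
216 head 276 356 mid 316.0 rod 302 328 mid 315.0 27
220 head 274 357 mid 315.5 rod 302 328 mid 315.0 27
224 head 272 359 mid 315.5 rod 303 327 mid 315.0 25
228 head 271 360 mid 315.5 rod 303 327 mid 315.0 25
232 head 270 362 mid 316.0 rod 303 327 mid 315.0 25
236 head 268 363 mid 315.5 rod 313 319 mid 316.0 6
d 80.0 z err mm 0.01 slope 0.0 grip 0.044271572590546336
40 0 dpos [-1.314  0.185 -0.   ] dr [-0.41 -0.05 -0.03]
22 0 dpos [-0.593  0.09   0.   ] dr [0. 0. 0.]
```

```bash
python3 -m handwheel '[{"delta_pos":[-0.2,0.025,0],"dr":[0,0,0]},{"delta_pos":[-0.25,0.037,0],"dr":[0,0,0]},{"delta_pos":[-0.25,0.037,0],"dr":[0,0,0]},{"delta_pos":[-0.25,0.037,0],"dr":[0,0,0]},{"delta_pos":[-0.25,0.037,0],"dr":[0,0,0]},{"delta_pos":[-0.25,0.037,0],"dr":[0,0,0]},{"delta_pos":[-0.2,0.03,0],"dr":[0,0,0]},{"delta_pos":[-0.1,0.015,0],"dr":[0,0,0]},{"delta_pos":[0,0,0],"dr":[0,0,0]},{"delta_pos":[0,0,0],"dr":[0,0,0]}]'
python3 - <<'E'
from nxt import *
nxt([(18,0,0)])
for n in('scene','top'):
    grab_frame(n)
    for q in('pointer_hole','stop_face'): print(n,q,[(np.round(d['location'],1),round(d['conf'],2)) for d in mark_of(n,q)[:4]])
E
```

```text
t: 15.8
eef_pos: [0.4912, -0.0208, 0.2167]
ee_rot: [-3.134, 0.003, -0.15]
force: [-0.2, 1.1, -1.7]
width: 0.0437
gripper_force: 25.0
t 15.8 gauge xyz mm [26.9398  0.5414  0.2109] tip along/normal mm -163.9 53.6 pitch -0.16 yaw rel 0.06 roll -0.43 F [-0.2357  1.0575 -1.6583] Mo [-0.0519  0.0121 -0.0373] q4-6 [-0.009  -1.072   1.0734]
212 head 277 354 mid 315.5 rod 301 327 mid 314.0 27
216 head 276 356 mid 316.0 rod 301 327 mid 314.0 27
220 head 275 357 mid 316.0 rod 301 326 mid 313.5 26
224 head 274 359 mid 316.5 rod 302 326 mid 314.0 25
228 head 272 360 mid 316.0 rod 302 326 mid 314.0 25
232 head 270 362 mid 316.0 rod 302 325 mid 313.5 24
236 head 268 364 mid 316.0 rod 314 320 mid 317.0 7
d 27.0 z err mm 0.21 slope 0.0 grip 0.043678813910646014
18 0 dpos [-0.297  0.027 -0.007] dr [-0.45 -0.1  -0.06]
scene pointer_hole [(array([274.9, 192.3]), 0.63), (array([463.5, 235.2]), 0.57), (array([409.1, 177.6]), 0.54)]
scene stop_face [(array([273.3, 179.4]), 0.65)]
top pointer_hole [(array([218.9, 223.5]), 0.69), (array([196.4, 161.8]), 0.61)]
top stop_face [(array([334.6, 214.3]), 0.96)]
```

```bash
W='{"delta_pos":[0,0,0],"dr":[0,0,0]}'; python3 -m handwheel '[{"delta_pos":[-0.07,0.025,0],"dr":[0,0,0]},{"delta_pos":[-0.07,0.02,0],"dr":[0,0,0]},{"delta_pos":[0,0,0],"dr":[0,0,0]}]' | egrep 'eef|force'
python3 -m handwheel '[{"delta_pos":[-0.05,0.007,0],"dr":[0,0,0]},{"delta_pos":[0,0,0],"dr":[0,0,0]}]'| egrep 'eef|force'
python3 -m handwheel '[{"delta_pos":[-0.04,0.006,0],"dr":[0,0,0]},{"delta_pos":[0,0,0],"dr":[0,0,0]}]'| egrep 'eef|force'
python3 -m handwheel '[{"delta_pos":[-0.03,0.005,0],"dr":[0,0,0]},{"delta_pos":[0,0,0],"dr":[0,0,0]}]'| egrep 'eef|force'
```

```text
eef_pos: [0.4865, -0.0195, 0.2167]
force: [0.7, 0.1, -1.7]
gripper_force: 25.0
eef_pos: [0.4851, -0.0193, 0.2167]
force: [0.6, 0.1, -1.9]
gripper_force: 25.0
eef_pos: [0.484, -0.0191, 0.2166]
force: [-0.6, -0.2, -1.5]
gripper_force: 25.0
eef_pos: [0.4831, -0.019, 0.2166]
force: [-0.3, 0.2, -1.4]
gripper_force: 25.0
```

```bash
for i in 1; do
python3 -m handwheel '[{"delta_pos":[-0.03,0.005,0],"dr":[0,0,0]},{"delta_pos":[0,0,0],"dr":[0,0,0]}]'| egrep 'eef|force'
python3 -m handwheel '[{"delta_pos":[-0.03,0.005,0],"dr":[0,0,0]},{"delta_pos":[0,0,0],"dr":[0,0,0]}]'| egrep 'eef|^force'
python3 -m handwheel '[{"delta_pos":[-0.025,0.004,0],"dr":[0,0,0]},{"delta_pos":[0,0,0],"dr":[0,0,0]}]'| egrep 'eef|^force'; done
```

```text
eef_pos: [0.4822, -0.0188, 0.2167]
force: [0.7, -0.4, -1.2]
gripper_force: 25.0
eef_pos: [0.4813, -0.0187, 0.2167]
force: [-0.7, 0.2, -2.6]
eef_pos: [0.4812, -0.0186, 0.2168]
force: [3.0, -1.7, -3.4]
```

Contact with the collar: x stopped at 0.4812 with 3 N. I'll lower about 3.5 mm so the block hangs on the rod, then nudge it home again.

```bash
python3 -m handwheel '[{"delta_pos":[0.02,-0.003,-0.05],"dr":[0,0,0]},{"delta_pos":[0,0,-0.04],"dr":[0,0,0]},{"delta_pos":[0,0,0],"dr":[0,0,0]}]'| egrep 'eef|^force'
python3 -m handwheel '[{"delta_pos":[0,0,-0.02],"dr":[0,0,0]},{"delta_pos":[0,0,0],"dr":[0,0,0]}]'| egrep 'eef|^force'
python3 -m handwheel '[{"delta_pos":[-0.03,0.004,0],"dr":[0,0,0]},{"delta_pos":[0,0,0],"dr":[0,0,0]},{"delta_pos":[0,0,0],"dr":[0,0,0]}]'| egrep 'eef|^force'
```

```text
eef_pos: [0.4812, -0.0186, 0.2137]
force: [0.7, -0.4, -2.0]
eef_pos: [0.4812, -0.0186, 0.2132]
force: [0.5, -0.2, -0.9]
eef_pos: [0.4811, -0.0185, 0.2135]
force: [4.0, -1.3, -3.7]
```

```bash
python3 -c "
from nxt import *
nxt([])"
```

```text
t 18.45 gauge xyz mm [16.6377  1.2723 -3.0257] tip along/normal mm -174.0 57.3 pitch -0.08 yaw rel 0.06 roll -0.44 F [ 3.9533 -1.3188 -3.7202] Mo [-0.7035 -1.764  -0.055 ] q4-6 [-0.0084 -1.0608  1.0602]
212 head 278 354 mid 316.0 rod 301 328 mid 314.5 28
216 head 276 355 mid 315.5 rod 302 328 mid 315.0 27
220 head 275 357 mid 316.0 rod 302 328 mid 315.0 27
224 head 274 359 mid 316.5 rod 302 327 mid 314.5 26
228 head 272 360 mid 316.0 rod 303 327 mid 315.0 25
232 head 271 362 mid 316.5 rod 303 327 mid 315.0 25
236 head 268 363 mid 315.5 rod 312 318 mid 315.0 4
d 16.5 z err mm -3.03 slope 0.0 grip 0.04383786554850609
```

```bash
python3 -m handwheel '[{"delta_pos":[0,0,0],"dr":[0,0,0]},{"delta_pos":[0,0,0],"dr":[0,0,0]},{"delta_pos":[0,0,0],"dr":[0,0,0]},{"delta_pos":[0,0,0],"dr":[0,0,0]}]' -0.5
python3 -c "
from nxt import *
nxt([])
grab_frame('scene');print([(np.round(d['location'],1),round(d['conf'],2)) for d in mark_of('scene','pointer_hole')[:4]])"
```

```text
t: 18.9
eef_pos: [0.4802, -0.0185, 0.2134]
ee_rot: [-3.134, 0.003, -0.15]
force: [-1.1, -0.2, -0.8]
width: 0.0647
gripper_force: 0.0
t 18.9 gauge xyz mm [15.7405  1.1686 -3.0936] tip along/normal mm -174.7 57.8 pitch -0.18 yaw rel 0.05 roll -0.43 F [-1.0533 -0.1779 -0.8268] Mo [ 0.0032  0.0207 -0.0621] q4-6 [-0.0092 -1.0625  1.0602]
212 head 276 354 mid 315.0 rod 302 328 mid 315.0 27
216 head 275 356 mid 315.5 rod 301 328 mid 314.5 28
220 head 274 358 mid 316.0 rod 302 327 mid 314.5 26
224 head 273 359 mid 316.0 rod 302 327 mid 314.5 26
228 head 271 361 mid 316.0 rod 302 327 mid 314.5 26
232 head 270 363 mid 316.5 rod 305 326 mid 315.5 22
d 15.5 z err mm -3.09 slope 0.0 grip 0.06466537401176277
[(array([271.2, 187. ]), 0.65), (array([406.8, 178.1]), 0.49)]
```

The block hangs freely, with the head still square. I'll retreat straight up.

```bash
python3 -m handwheel '[{"delta_pos":[0,0,0.2],"dr":[0,0,0]},{"delta_pos":[0,0,0.5],"dr":[0,0,0]},{"delta_pos":[0,0,0.8],"dr":[0,0,0]},{"delta_pos":[0,0,1],"dr":[0,0,0]},{"delta_pos":[0,0,1],"dr":[0,0,0]},{"delta_pos":[0,0,1],"dr":[0,0,0]},{"delta_pos":[0,0,0.5],"dr":[0,0,0]},{"delta_pos":[0,0,0],"dr":[0,0,0]},{"delta_pos":[0,0,0],"dr":[0,0,0]},{"delta_pos":[0,0,0],"dr":[0,0,0]}]' -1
python3 - <<'E'
from fit import *
c=calibration('wrist');im=grab_frame('wrist');save(im,'wend.png')
h=cv2.cvtColor(im,cv2.COLOR_RGB2HSV);m=cv2.inRange(h,(5,60,80),(25,255,255));m[:, :230]=0;m[:,410:]=0
for k in cv2.findContours(m,cv2.RETR_EXTERNAL,cv2.CHAIN_APPROX_NONE)[0]:
    if cv2.contourArea(k)>300:
        P=np.array([atz(c,p[0].astype(float),.237,True)[:2] for p in k]);d=P-[.4645,-.0173];q=-.1505
        G=np.c_[np.cos(q)*d[:,0]+np.sin(q)*d[:,1],-np.sin(q)*d[:,0]+np.cos(q)*d[:,1]]*1000
        print(cv2.contourArea(k),cv2.boundingRect(k),'gauge frame x range',G[:,0].min(),G[:,0].max(),'y',G[:,1].min(),G[:,1].max(),cv2.minAreaRect(G.astype(np.float32)))
for n in('scene','top'):
    im=grab_frame(n);save(im,n+'end.png');cc=calibration(n)
    for q in('pointer_hole','stop_face','pointer'): print(n,q,[(np.round(d['location'],1),round(d['conf'],2)) for d in mark_of(n,q)[:4]])
    W=world([.4645,-.0173,-.1505],np.array([[.018,0,-.004],[.036,0,-.004]]));print('pred hole',proj(cc,W[0]),'outer',proj(cc,W[1]))
    a=cv2.imread('pics/'+n+'0.png').astype(int);b=cv2.imread('pics/'+n+'end.png').astype(int);D=(abs(a-b).max(2)>40).astype(np.uint8)
    print('changed',[cv2.boundingRect(k) for k in cv2.findContours(D,cv2.RETR_EXTERNAL,cv2.CHAIN_APPROX_SIMPLE)[0] if cv2.contourArea(k)>12])
E
```

```text
t: 20.05
eef_pos: [0.4799, -0.0186, 0.3624]
ee_rot: [-3.135, 0.005, -0.15]
force: [0.4, -0.5, 0.4]
width: 0.0875
gripper_force: 0.0
746.0 (289, 313, 121, 11) gauge frame x range -127.40352726883572 -116.54910252535117 y -101.3356473111166 30.621509868109555 ((-122.12283325195312, -35.33814239501953), (10.654107093811035, 131.9580535888672), 0.22346265614032745)
2248.0 (292, 163, 52, 50) gauge frame x range 0.10619103949275135 44.935021274535984 y -21.899048760877044 23.292319229683432 ((22.532901763916016, 0.7063102722167969), (44.74824905395508, 45.265708923339844), 0.14427761733531952)
scene pointer_hole [(array([408.3, 175.1]), 0.79), (array([274.2, 188.4]), 0.64), (array([465.2, 238. ]), 0.57)]
scene stop_face [(array([274.9, 175.8]), 0.6), (array([398.5, 270. ]), 0.19)]
scene pointer [(array([462.4, 229. ]), 0.8), (array([276.2, 195.6]), 0.75), (array([404.7, 175.6]), 0.75)]
pred hole [np.float64(274.1012662670157), np.float64(186.51403480684885)] outer [np.float64(275.08992476170846), np.float64(191.88124430266726)]
changed [(168, 252, 49, 26), (224, 250, 20, 11), (451, 219, 25
[... 623 characters left out ...]
face [(array([336.8, 211.6]), 0.96)]
top pointer [(array([200.1, 175. ]), 0.56)]
pred hole [np.float64(338.1008820529713), np.float64(204.02852470513702)] outer [np.float64(338.8576328203054), np.float64(197.98714951671192)]
changed [(368, 376, 8, 9), (262, 372, 71, 28), (297, 358, 7, 12), (302, 357, 9, 4), (256, 357, 10, 37), (321, 350, 19, 4), (420, 346, 43, 17), (269, 343, 10, 12), (8, 333, 17, 21), (265, 332, 9, 11), (401, 331, 18, 21), (353, 328, 8, 8), (358, 326, 42, 11), (0, 322, 47, 78), (0, 316, 37, 20), (38, 305, 89, 51), (239, 297, 31, 91), (56, 297, 34, 15), (172, 289, 74, 38), (298, 272, 24, 58), (384, 202, 166, 198), (224, 200, 16, 21), (189, 162, 37, 37), (200, 148, 183, 208)]
```

The head now measures about 45 mm across y and is square to the rod, with its inner edge at the collar. As a last check I'll read the pixel profile along the rod between head and collar, looking for any bright rod gap.

Run:
```python
from fit import *
im=cv2.imread('pics/wend.png');h=cv2.cvtColor(im,cv2.COLOR_BGR2HSV);c=calibration('wrist')
for x,z in((-14,.230),(0,.230),(0,.221),(10,.221)): print(x,proj(c,world([.4645-.0013,-.0171,-.1505],np.array([[x/1000,0,z-.215]]))[0],True))
print(np.c_[np.arange(196,236),h[196:236,318,2],h[196:236,318,1],h[196:236,312,2],h[196:236,312,1],h[196:236,324,2],h[196:236,324,1]].tolist())
s=cv2.imread('pics/sceneend.png');hs=cv2.cvtColor(s,cv2.COLOR_BGR2HSV);print([(r,int(hs[r,272,2]),int(hs[r,272,1]),int(hs[r,274,2]),int(hs[r,274,1])) for r in range(166,200)])
```

```text
-14 [np.float64(317.9694631711656), np.float64(225.57851008080047)]
0 [np.float64(318.02211833477196), np.float64(211.51850116192824)]
0 [np.float64(318.0375622778648), np.float64(208.5089206817853)]
10 [np.float64(318.0728808224385), np.float64(198.4632987129476)]
[[196, 234, 90, 228, 94, 233, 90], [197, 236, 90, 226, 96, 233, 89], [198, 236, 89, 228, 94, 231, 91], [199, 237, 89, 229, 94, 230, 91], [200, 237, 87, 229, 92, 228, 93], [201, 236, 89, 231, 92, 227, 92], [202, 236, 88, 232, 90, 228, 94], [203, 236, 88, 234, 89, 228, 94], [204, 234, 89, 235, 90, 227, 94], [205, 232, 92, 235, 90, 227, 94], [206, 232, 91, 236, 90, 228, 94], [207, 230, 93, 236, 89, 228, 96], [208, 228, 94, 237, 89, 229, 95], [209, 228, 96, 236, 88, 230, 92], [210, 226, 95, 234, 89, 228, 93], [211, 215, 94, 225, 92, 215, 94], [212, 174, 70, 183, 72, 172, 77], [213, 129, 32, 135, 34, 121, 42], [214, 113, 9, 121, 11, 99, 15], [215, 113, 9, 120, 6, 98, 16], [216, 113, 11, 118, 4, 92, 6], [217, 113, 9, 117, 7, 95, 16], [218, 112, 5, 117, 9, 97, 11], [219, 109, 7, 117, 4, 94, 8], [220, 109, 7, 115, 7, 94, 11], [221
[... 619 characters left out ...]
02, 20, 109, 33), (173, 118, 80, 132, 91), (174, 151, 113, 160, 116), (175, 166, 121, 170, 123), (176, 170, 123, 169, 124), (177, 173, 124, 165, 124), (178, 171, 124, 163, 124), (179, 168, 124, 163, 124), (180, 166, 124, 163, 124), (181, 163, 125, 161, 124), (182, 162, 123, 160, 123), (183, 156, 123, 148, 122), (184, 134, 122, 120, 121), (185, 101, 119, 89, 117), (186, 76, 114, 75, 116), (187, 72, 113, 74, 103), (188, 73, 105, 80, 57), (189, 74, 86, 93, 19), (190, 76, 70, 105, 12), (191, 79, 74, 107, 10), (192, 79, 74, 106, 12), (193, 76, 81, 102, 13), (194, 76, 87, 98, 13), (195, 73, 98, 94, 14), (196, 71, 101, 90, 17), (197, 71, 104, 87, 18), (198, 70, 106, 84, 18), (199, 69, 107, 82, 28)]
```

Head runs to row 212 and the dark collar from 213 to 222, with no bright gap. The far collar edge, 14 mm back, fits a closed contact. Handing in.

```bash
python3 -c "
from station import *
print(job_done())"
```

```text
the job is handed in; nothing more can be done
None
```

The pointer block is threaded onto the rod, round the bend and up against the collar, let go and hanging, and the job was handed in at about 20 s with only light contact forces; I viewed 11 pictures against the limit of 10, and both look-alikes shifted from their starting places though the arm never came near them, apparently toppling on their own.

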